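Fit the relay boards and close the desiccant port

TASK

Finish this instrument base: press every loose relay board down evenly over the snap standoffs of a free bay until it has clicked home on all four. Also close the black port with the orange screw lid: set the lid on so that it rests on top of the thread, turn it backward (counter-clockwise) until it drops off the thread's start, then screw it clockwise until it is fully home and tight. Leave the side cutters, dish and multimeter where they are.

Things in the scene. Friction and masses are not known exactly. Their poses are not given: they have to be found in the camera images.
- board_a: green relay board, 64 (its x) x 86 (its y) x 4 mm, about 0.09 kg; solid black relay block in the middle of its top, 22 (x) x 44 (y) x 28 mm, top 32 mm above the underside: grip it across its 22 mm. Four 10 mm through holes at x = +-22, y = +-33 mm. Origin: centre of the underside, z up. Half-turn symmetric; the boards are alike; some may be absent
- board_b: green relay board, 64 (its x) x 86 (its y) x 4 mm, about 0.09 kg; solid black relay block in the middle of its top, 22 (x) x 44 (y) x 28 mm, top 32 mm above the underside: grip it across its 22 mm. Four 10 mm through holes at x = +-22, y = +-33 mm. Origin: centre of the underside, z up. Half-turn symmetric; the boards are alike; some may be absent
- board_c: green relay board, 64 (its x) x 86 (its y) x 4 mm, about 0.09 kg; solid black relay block in the middle of its top, 22 (x) x 44 (y) x 28 mm, top 32 mm above the underside: grip it across its 22 mm. Four 10 mm through holes at x = +-22, y = +-33 mm. Origin: centre of the underside, z up. Half-turn symmetric; the boards are alike; some may be absent
- board_d: green relay board, 64 (its x) x 86 (its y) x 4 mm, about 0.09 kg; solid black relay block in the middle of its top, 22 (x) x 44 (y) x 28 mm, top 32 mm above the underside: grip it across its 22 mm. Four 10 mm through holes at x = +-22, y = +-33 mm. Origin: centre of the underside, z up. Half-turn symmetric; the boards are alike; some may be absent
- board_e: green relay board, 64 (its x) x 86 (its y) x 4 mm, about 0.09 kg; solid black relay block in the middle of its top, 22 (x) x 44 (y) x 28 mm, top 32 mm above the underside: grip it across its 22 mm. Four 10 mm through holes at x = +-22, y = +-33 mm. Origin: centre of the underside, z up. Half-turn symmetric; the boards are alike; some may be absent
- lid: orange screw lid, 0.07 kg, skirt down: 63 mm across, 33 mm high, on top a wing grip 50 (its x) x 16 (its y) x 26 mm (59 mm high in all). Inside 29 mm deep, radius 27.5 mm; three lugs near the lower rim, 4 mm thick, 8 mm wide, reaching in to radius 21.5, below the three white marks at 0, 120, 240 degrees of its x axis. Origin: centre of the skirt's lower rim, z up
- lug (a point): point on the lid at the lug on its +x side, 25 mm from the lid's axis. Once past the start, the lid screws down 30 mm a turn until it meets the rim, its origin 29 mm below the rim, and goes tight with the lugs about 180 to 190 degrees clockwise of the start they passed (so about midway between two orange marks); it turns easily till then; radial play 1.5 mm
- base: grey instrument base plate, fixed to the bench, 200 (its x) x 236 (its y) x 8 mm, with five bays of white snap standoffs, each 4 (a board's x goes along base y, either way round) and, in the quarter at -x -y, the black threaded port. Origin: centre of the underside, z up. Beyond it a shelf hangs over the bench, front edge at world x = 0.63 m, underside 0.51 m up
- bay_1 (a point): middle of bay 1 of the base, at the height of its four standoff shoulders (18 mm above the bench); axes as base. Each bay's standoffs stand at x = +-33, y = +-22 mm of this point: a 14 mm wide shoulder, on it a 7 mm pin with a tapered tip ending 14.5 mm above the shoulder, and on the pin's outer (+-x) side a sprung barb, its slope from 12 mm down to its flat underside 5.2 mm above the shoulder
- bay_2 (a point): middle of bay 2 of the base, at the height of its four standoff shoulders (18 mm above the bench); axes as base. A board lowered on a bay meets the barb slopes when its underside is about 9 mm above this point; pushing it evenly down onto the shoulders takes about 8 to 20 N in all
- bay_3 (a point): middle of bay 3 of the base, at the height of its four standoff shoulders (18 mm above the bench); axes as base. A board clicked in has its underside 0 to 1.2 mm above this point, and the barbs hold it down (no way back up)
- bay_4 (a point): middle of bay 4 of the base, at the height of its four standoff shoulders (18 mm above the bench); axes as base. A board here has its length along base x
- bay_5 (a point): middle of bay 5 of the base, at the height of its four standoff shoulders (18 mm above the bench); axes as base. A board here has its length along base x
- port (a point): centre of the top rim of the black threaded port, a closed stub 40 mm across, rim 44 mm above the bench; axes as base. Right-handed three-start thread out to radius 26 mm: 4 mm thick ridges whose top ends (starts) lie at 0, 120, 240 degrees of base x (orange marks on the deck), mid-ridge 6 mm below the rim, running 300 degrees clockwise and down, 30 mm a turn
- ontop_1 (a point): point fixed on the base at the port's rim height, 25 mm from its axis, 22 degrees clockwise (from above) of thread start 1 (0 degrees); a lug here may rest on top of the thread. Lid origin when resting on a start: 6 mm below the port's rim; lower by 0.083 mm per degree clockwise of it
- ontop_2 (a point): point fixed on the base at the port's rim height, 25 mm from its axis, 22 degrees clockwise (from above) of thread start 2 (120 degrees); a lug here may rest on top of the thread. Lid origin when resting on a start: 6 mm below the port's rim; lower by 0.083 mm per degree clockwise of it
- ontop_3 (a point): point fixed on the base at the port's rim height, 25 mm from its axis, 22 degrees clockwise (from above) of thread start 3 (240 degrees); a lug here may rest on top of the thread. Lid origin when resting on a start: 6 mm below the port's rim; lower by 0.083 mm per degree clockwise of it
- entry_1 (a point): point fixed on the base at the port's rim height, 25 mm from its axis, 22 degrees counter-clockwise of thread start 1 (0 degrees); a lug here has passed the start. Turned about 11 degrees past a start, the lid drops by 9 mm, to 15 mm below the rim, if let down
- entry_2 (a point): point fixed on the base at the port's rim height, 25 mm from its axis, 22 degrees counter-clockwise of thread start 2 (120 degrees); a lug here has passed the start. Turned about 11 degrees past a start, the lid drops by 9 mm, to 15 mm below the rim, if let down
- entry_3 (a point): point fixed on the base at the port's rim height, 25 mm from its axis, 22 degrees counter-clockwise of thread start 3 (240 degrees); a lug here has passed the start. Turned about 11 degrees past a start, the lid drops by 9 mm, to 15 mm below the rim, if let down
- side_cutters: blue-handled side cutters, 50x130x12 mm, a bystander; origin under the centre
- parts_dish: small round dish, 73 mm across, 20 mm high, a bystander; origin under the centre
- multimeter: yellow and black multimeter, 157x77x44 mm, a bystander; origin under the centre
There are look-alikes about, which are no part of the job. Of the things that look like the lid, take the one that is farthest to the robot's left at the start.

How it is judged:
By the outcome, as a careful person would: the job done as asked, in the order asked, and still so for the second after the job is handed in, with the robot touching nothing.
Of board_a, board_b, board_c, board_d, board_e only 3 to 5 are there at a start; the rules pass over those that are not, and their reading is None.
At some moment in a run one of board_a, board_b, board_c, board_d, board_e, lid may be knocked a few centimetres aside while the robot is not near it.
Once in a run the grip may slacken for a moment while it holds something.
It also fails if it takes over 210 s, if anything falls off the work surface, if the arm or the gripper's body presses on something with over 40 N, if the wrist force passes 120 N, or if a joint passes its speed limit or range.

ROBOT

A 7-joint arm with a two-finger parallel gripper is mounted at the origin on a cart in front of the work surface, level with it; the furniture and walls round the work are solid. World frame = base frame: x ahead of the robot, y to its left, z up, the work surface at z = 0. Lengths are in mm, angles in rad, forces in N, time in s.
With the tool pointing down it reaches from about 425 to 825 mm from the base axis. Payload 3.6 kg.
Tool frame: the origin (TCP) lies at the very end of the fingers, on their centre line; the grasp point (between the pads) lies 19 mm behind it; y points along the fingers, z is the direction in which the jaws open and shut, and the axes are right-handed (so a half turn about y gives the same grasp; the last joint's range is limited). The gripper opens to 93 mm and grips with 3 to 60 N. Pads are 15 mm wide; open, the fingers measure 128 mm over their backs; the gripper's body (75 mm by 188 mm) begins 65 mm behind the grasp point.
Start: joints at [1.075, 0.615, -0.013, 1.423, 0.008, 1.103, -0.04], TCP at [293.686, -579.836, 218.64] pointing down, gripper open.
Joint ranges: [-3.12, 3.12], [-0.3, 2.06], [-1.34, 1.32], [0.26, 2.42], [-1.36, 4.5], [0.01, 1.98], [-2.84, 2.84]. Speed limits (rad/s): [2.79, 2.79, 3.14, 3.14, 3.14, 3.14, 3.14].

INTERFACE

Orientations are given as a unit quaternion [x, y, z, w].
In Python, from plant import env, optics, sign_off gives the robot as it stands.
- The arm moves only by the tool jog_arm, never from a script. Its argument "increments" is one flat list of numbers, 4 for each row, row after row: the shift along the tool's x, y, z in mm, then the turn about the tool's y in rad. In form: [tx, ty, tz, yaw, tx, ty, tz, yaw, ...]. A call has 1 to 10 rows; each row is the pose to reach, as a shift and turn from the pose commanded when the call began, along the tool's axes at that moment; what a row does not reach only later rows make up. A row lasts 1/12 s, in which the tool goes at most 41.7 mm and 7.16 degrees, less where a joint would pass 70% of its speed; a pose out of reach is approached as far as the arm can. A call with a gripper value outside its range is refused whole. "gripper" is the opening in per cent of the stroke, from 0 (shut) to 100 (fully open), set as the call begins (left out, the last holds). The fingers move at their own pace and stop on an object; the grip force is fixed at half the most. Time passes only in rows, so rows that repeat a pose let the fingers close. It gives the time, the measured TCP pose, the force and the opening at its end, in the units of the state.
- env.get_obs(): the state, without advancing time (a new reading comes with each control period).
- optics.snapshot(name): name is "scene" or "side" or "wrist"; returns the picture (400x640x3 uint8, blue, green, red); there is no depth.
- optics.camera_params(name): a dict with "vertical_fov" (degrees; the focal length in pixels is half the picture's height over the tangent of half this angle, whatever the lens; pixels are square), "cx", "cy" (the principal point, pixels), "R" (3x3) and "t" (3): a world point X has camera coordinates R X + t. Camera axes: x right, y down, z forward; pixel columns grow to the right and rows downward; lengths in mm; the calibration is good to about 2 mm. The wrist camera is an equidistant fisheye: a pixel r from the principal point sees the ray r / f radians off the axis. A picture is of the moment at which its call begins: read the wrist's pose just before it. camera_params takes no time and is no camera call; for the wrist camera it gives the pose at the moment of the call.
- sign_off(): hands the job in, once; it reports no verdict.
The state is a dict: "clock": time; "joint_positions": joint angles; "joint_vel": joint speeds; "effort": joint torques, N m; "ee_pos": TCP position; "orientation": TCP orientation; "ft_force": force on the tool from outside, world axes, zero at the start; "torque": the same for the moment, N m; "width": finger opening in mm.
Only numpy, scipy, OpenCV 4.12 (cv2) and the standard library are available. Lean on these libraries where they do the work, as an engineer would, in place of code of your own. Each camera call takes 0.05 s, during which the arm holds its last target.

## Working session

There is one attempt and no reset: what is moved stays moved. The work goes in short steps, Python scripts to look and compute and a tool call to move; the robot and the scene stay as the last step left them, time stands still between calls to the robot, and variables do not carry over. Pictures are saved under pics/ and viewed, and the job is handed in when it is done.

Besides the shell and the picture viewer there is one more tool, called after "Request:" by a JSON object that holds its "api" and its "payload", one argument or row to a line. jog_arm: Moves the arm, as the interface text tells. Its arguments: {"type":"object","properties":{"increments":{"type":"array"},"gripper":{"type":"number"}},"required":["increments"]}

```bash
ls; mkdir -p pics; python3 - <<'E'
from plant import env, optics
import cv2
o=env.get_obs()
for k,v in o.items(): print(k,v)
for n in ["scene","side","wrist"]:
    p=optics.camera_params(n); print(n,p)
    cv2.imwrite(f"pics/{n}0.png",optics.snapshot(n))
E
```

```text
pics
clock 0.0
joint_positions [ 1.0755047   0.61589657 -0.01263053  1.42491155  0.00810638  1.10340437
 -0.04039206]
joint_vel [ 0.00024375  0.00055319 -0.00144299  0.00030899  0.00053392 -0.00140149
 -0.00150889]
effort [-4.02916939e-04 -4.58940697e+01  2.08934122e-01 -1.65748268e+01
 -6.11151871e-02  2.04038469e-02  2.42250890e-04]
ee_pos [ 293.32539764 -579.15110271  217.49165838]
orientation [-0.16448284  0.68864366 -0.68688226  0.16403679]
ft_force [-0.26055472 -0.42048697  0.45927246]
torque [-0.02055737 -0.04931258 -0.01489885]
width 92.86924130672288
scene {'vertical_fov': 52.74044946147043, 'cx': 325.2962094636368, 'cy': 199.93696038752466, 'R': array([[ 0.86984664, -0.49315336, -0.01290668],
       [-0.29111019, -0.49200013, -0.82048201],
       [ 0.39827337,  0.71745079, -0.57152663]]), 't': array([-494.33094935,  106.61558806, 1402.82332772])}
side {'vertical_fov': 54.33915676388469, 'cx': 324.5412283811786, 'cy': 201.68084889309122, 'R': array([[ 0.99663163, -0.08193484, -0.00347518],
       [-0.04844361, -0.55400362, -0.83110361],
       [ 0.06617108,  0.82847249, -0.55610675]]), 't': array([-4.94891886e+02,  9.58643398e-01,  1.65535937e+03])}
wrist {'vertical_fov': 65.70646984690485, 'cx': 315.36352378451755, 'cy': 196.1326189199683, 'R': array([[ 0.45198707, -0.89202103, -0.00248249],
       [-0.864216  , -0.43858434,  0.24652481],
       [-0.22099409, -0.10928062, -0.9691333 ]]), 't': array([-650.49244   ,  -28.45510487,  390.06552223])}
```

View pics/scene0.png

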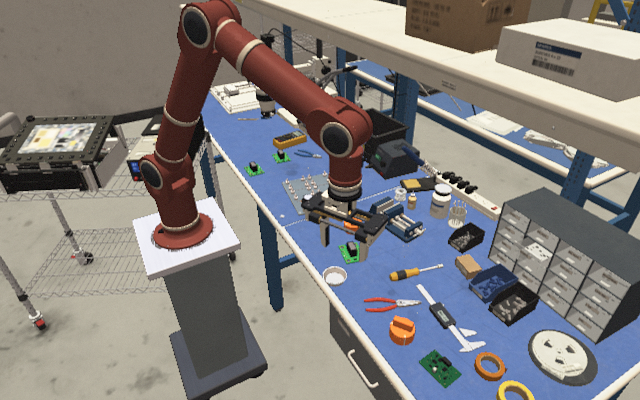

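View pics/side0.png

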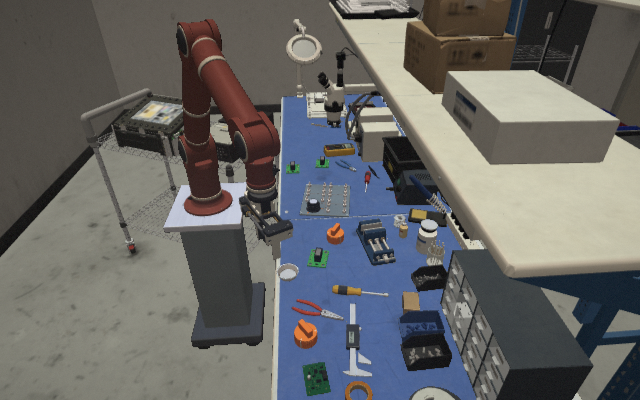

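View pics/wrist0.png

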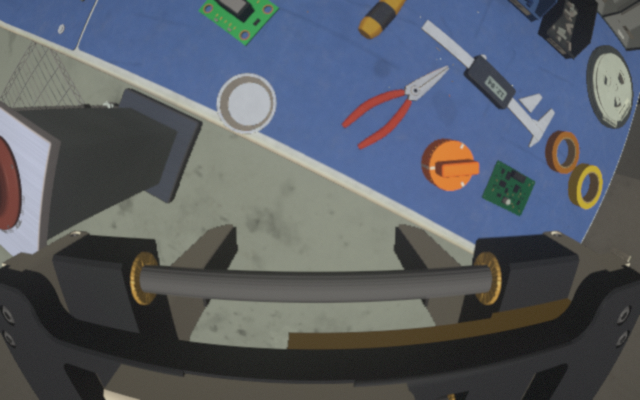

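```bash
cat > h.py <<'E'
import numpy as np, cv2
from plant import env, optics
from scipy.spatial.transform import Rotation as Rn
def F(p): return 200/np.tan(np.radians(p["vertical_fov"]/2))
def ray(p,u,v,fish):
    x=(u-p["cx"]);y=(v-p["cy"]);f=F(p)
    if fish:
        r=np.hypot(x,y);th=r/f; s=np.sin(th)/r if r>1e-9 else 1/f
        d=np.array([x*s,y*s,np.cos(th)])
    else: d=np.array([x/f,y/f,1.])
    return p["R"].T@d, -p["R"].T@p["t"]
def pt(p,u,v,z,fish=False):
    d,c=ray(p,u,v,fish); return c+d*(z-c[2])/d[2]
def proj(p,X,fish=False):
    c=p["R"]@np.asarray(X,float)+p["t"];f=F(p)
    if fish:
        r=np.hypot(c[0],c[1]);th=np.arctan2(r,c[2]);return np.array([p["cx"],p["cy"]])+f*th*c[:2]/max(r,1e-9)
    return np.array([p["cx"],p["cy"]])+f*c[:2]/c[2]
def snap(n,name,crop=None,scale=1):
    p=optics.camera_params(n); im=optics.snapshot(n)
    np.save(f"pics/{name}.npy",im)
    import pickle; pickle.dump(p,open(f"pics/{name}.pkl","wb"))
    if crop: x0,y0,x1,y1=crop; im=im[y0:y1,x0:x1]
    im=cv2.resize(im,None,fx=scale,fy=scale,interpolation=cv2.INTER_CUBIC)
    cv2.imwrite(f"pics/{name}.png",im); return p
def pose():
    o=env.get_obs(); M=Rn.from_quat(o["orientation"]).as_matrix(); return o["ee_pos"],M,o
def delta(target,ang=None):
    """target xyz; ang = desired world direction of tool z (rad, mod pi). returns tool shift + yaw"""
    e,M,o=pose(); d=M.T@(np.array(target)-e)
    cur=np.arctan2(M[1,2],M[0,2]); y=None
    if ang is not None:
        y=(ang-cur+np.pi/2)%np.pi-np.pi/2
        y=-y  # tool y points down
    return d,y
E
python3 - <<'E'
from h import *
im=cv2.imread("pics/side0.png");cv2.imwrite("pics/side0z.png",cv2.resize(im[140:300,260:420],None,fx=3.7,fy=3.7,interpolation=cv2.INTER_CUBIC))
p=optics.camera_params("side")
for n,u,v,z in [("b1",293,170,20),("b2",323,165,20),("b3",318,259,10),("lid1",335,233,30),("lid2",305,335,20),("base",327,200,8),("mm",340,150,20)]: print(n,pt(p,u,v,z).round(),)
e,M,o=pose();print(e,M)
E
```

```text
b1 [364. 210.  20.]
b2 [509. 247.  20.]
b3 [ 440. -408.   10.]
lid1 [ 511. -295.   30.]
lid2 [ 383. -723.   20.]
base [504. -41.   8.]
mm [610. 401.  20.]
[ 293.4397925  -579.36005949  217.79262138] [[-8.92084185e-01 -8.60725611e-04  4.51868416e-01]
 [-4.51869235e-01  1.63933425e-03 -8.92082680e-01]
 [ 2.70750380e-05 -9.99998286e-01 -1.85135958e-03]]
```

View pics/side0z.png

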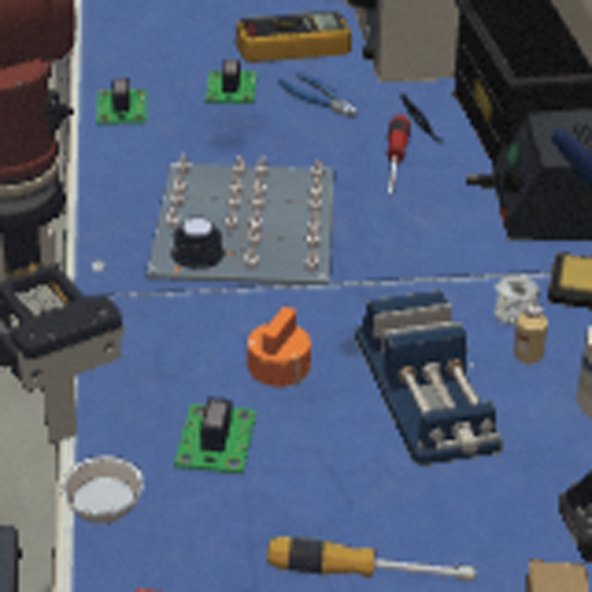

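```bash
python3 - <<'E'
from h import *
print(delta([470,-230,330],-np.pi/2))
E
```

```text
(array([-315.36859363, -111.78643826, -232.08381294]), np.float64(0.4688595368578541))
```

Request:
{"api": "jog_arm", "payload": {
  "increments": [-315, -112, -232, 0.469, -315, -112, -232, 0.469, -315, -112, -232, 0.469, -315, -112, -232, 0.469, -315, -112, -232, 0.469, -315, -112, -232, 0.469, -315, -112, -232, 0.469, -315, -112, -232, 0.469, -315, -112, -232, 0.469, -315, -112, -232, 0.469]
}}

```text
clock: 0.98
ee_pos: [471.4, -226.6, 331.5]
orientation: [-0.001, 0.708, -0.707, 0.002]
ft_force: [0.4, -0.0, -0.2]
width: 93.1
```

```bash
python3 - <<'E'
from h import *
e,M,o=pose();print(o["clock"],e,M.round(3).tolist(),o["joint_positions"].round(2),o["ft_force"])
snap("wrist","w1");snap("scene","s1")
E
```

```text
0.9833 [ 471.3557215  -226.6122602   331.54766268] [[-1.0, 0.001, 0.004], [-0.004, 0.001, -1.0], [-0.001, -1.0, -0.001]] [ 0.38  0.32  0.04  1.6  -0.02  1.22 -1.15] [ 0.41395364 -0.02666591 -0.1609341 ]
```

View pics/w1.png

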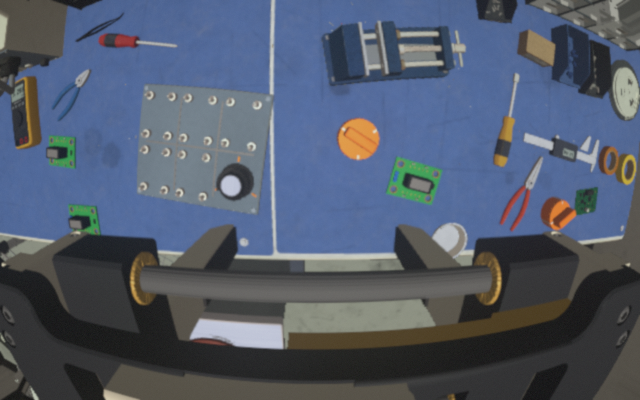

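View pics/s1.png

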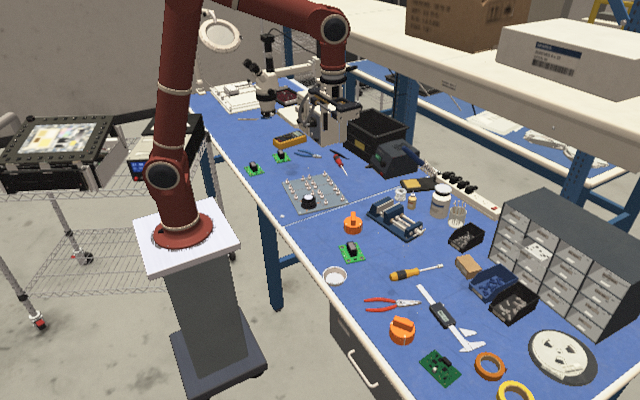

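```bash
python3 - <<'E'
from h import *
p=optics.camera_params("wrist"); print(-p["R"].T@p["t"], p["R"][2], F(p))
im=np.load("pics/w1.npy");cv2.imwrite("pics/w1z.png",cv2.resize(im[75:225,125:285],None,fx=4,fy=4,interpolation=cv2.INTER_CUBIC))
cv2.imwrite("pics/w1y.png",cv2.resize(im[100:220,320:460],None,fx=4,fy=4,interpolation=cv2.INTER_CUBIC))
E
```

```text
[ 542.49341984 -224.46280953  498.20153556] [-2.41985770e-01  1.00672633e-04 -9.70279793e-01] 309.70691628693146
```

View pics/w1z.png

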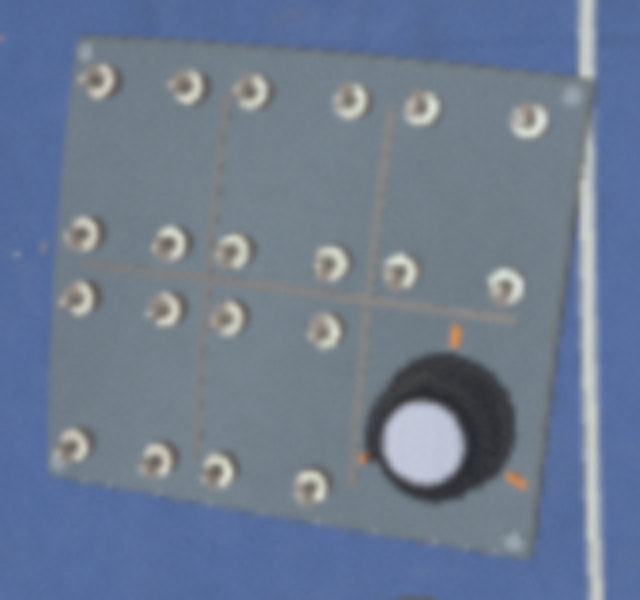

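View pics/w1y.png

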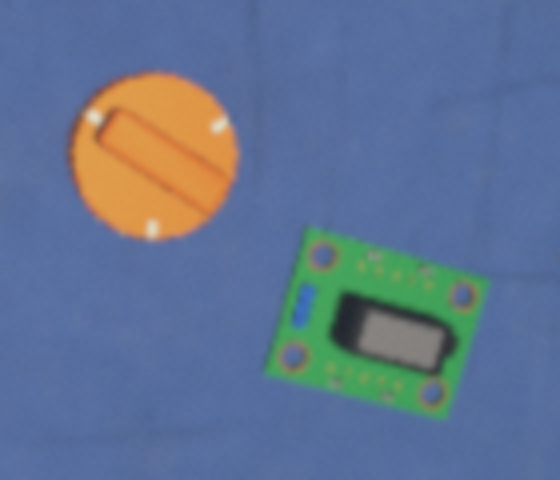

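```bash
python3 - <<'E'
from h import *
print(delta([425,-40,240],-np.pi/2))
E
```

```text
(array([  46.97475818,   92.41377882, -183.87064182]), np.float64(0.012691690761564622))
```

Request:
{"api": "jog_arm", "payload": {
  "increments": [37, 92, -184, 0.004, 37, 92, -184, 0.004, 37, 92, -184, 0.004, 37, 92, -184, 0.004, 37, 92, -184, 0.004, 37, 92, -184, 0.004, 37, 92, -184, 0.004, 37, 92, -184, 0.004]
}}

```text
clock: 1.75
ee_pos: [433.0, -47.8, 238.7]
orientation: [-0.002, -0.707, 0.707, 0.002]
ft_force: [-0.1, -0.6, 0.4]
width: 93.0
```

```bash
python3 - <<'E'
from h import *
e,M,o=pose();print(o["clock"],e,o["joint_positions"].round(2),o["ft_force"])
snap("wrist","w2")
im=np.load("pics/w2.npy");cv2.imwrite("pics/w2z.png",cv2.resize(im[0:240,200:440],None,fx=2.5,fy=2.5,interpolation=cv2.INTER_CUBIC))
E
```

```text
1.75 [433.0415283  -47.8495796  238.73199545] [ 0.09  0.26 -0.04  1.97  0.01  0.91 -1.53] [-0.08443539 -0.61668472  0.38851533]
```

View pics/w2.png

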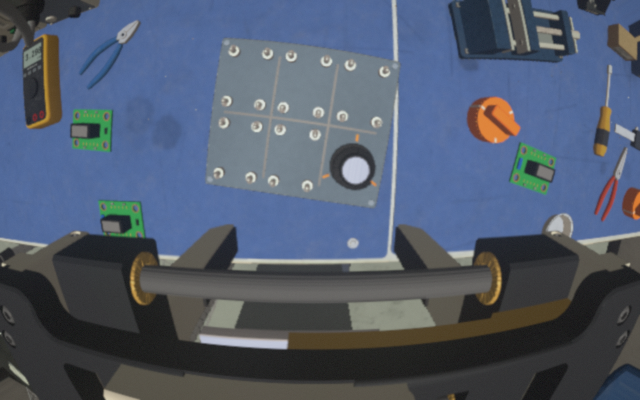

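View pics/w2z.png

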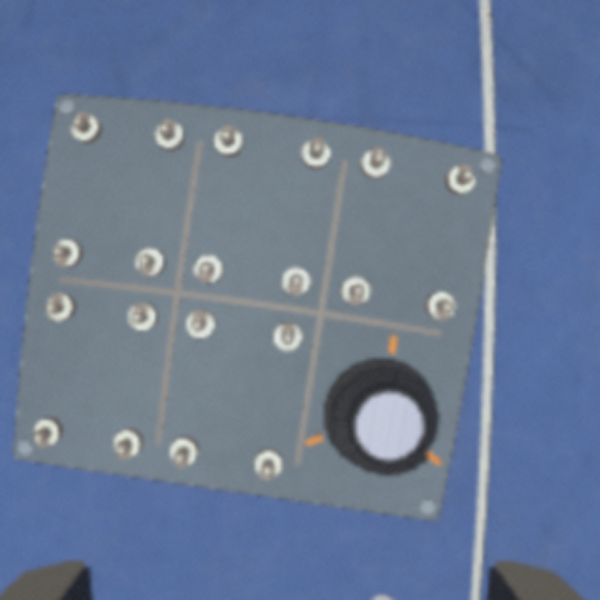

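```bash
cat > base.py <<'E'
from h import *
import pickle
from scipy.optimize import least_squares
from scipy import ndimage
def standoffs(name):
    im=np.load(f"pics/{name}.npy");p=pickle.load(open(f"pics/{name}.pkl","rb"))
    return im,p
if __name__=="__main__":
    im,p=standoffs("w2")
    Z=np.array([[84,127],[168,134],[228,140],[316,153],[376,162],[461,179],[65,253],[148,262],[207,268],[295,281],[355,291],[441,305],[58,307],[140,317],[199,324],[287,336],[45,433],[126,444],[182,453],[267,465]])/2.5+[200,0]
    # refine: centroid of bright, window 7px
    g=cv2.cvtColor(im,cv2.COLOR_BGR2GRAY).astype(float)
    P=[]
    for u,v in Z:
        u0,v0=int(round(u)),int(round(v)); w=g[v0-6:v0+7,u0-6:u0+7]-140; w=np.clip(w,0,None)
        yy,xx=np.mgrid[-6:7,-6:7]; w[np.hypot(xx,yy)>6]=0
        P.append([u0+(w*xx).sum()/w.sum()-0,v0+(w*yy).sum()/w.sum()])
    P=np.array(P); print(np.abs(P-Z).max(0),(P-Z).mean(0))
    W=np.array([pt(p,u,v,18,True) for u,v in P])
    # order: row0: left=+y
    bays=[(0,1,6,7),(2,3,8,9),(4,5,10,11),(12,13,16,17),(14,15,18,19)]
    loc=np.array([[33,22],[33,-22],[-33,22],[-33,-22]])
    def model(q):
        R=np.array([[np.cos(q[0]),-np.sin(q[0])],[np.sin(q[0]),np.cos(q[0])]])
        return [q[1+2*k:3+2*k]+loc@R.T for k in range(5)]
    def res(q): return np.concatenate([(m-W[list(b),:2]).ravel() for m,b in zip(model(q),bays)])
    q0=np.r_[-0.1]; 
    for b in bays: q0=np.r_[q0,W[list(b),:2].mean(0)]
    s=least_squares(res,q0);q=s.x
    print("yaw",q[0],np.degrees(q[0]),"rms",np.sqrt((s.fun**2).mean()),np.abs(s.fun).max())
    R=np.array([[np.cos(q[0]),-np.sin(q[0])],[np.sin(q[0]),np.cos(q[0])]])
    C=q[1:].reshape(5,2);print(C.round(1)); print("rel",((C-C[1])@R).round(1))
    # corners of base
    for u,v in [(58,95),(500,157),(436,520),(13,458)]: print(pt(p,u/2.5+200,v/2.5,8,True).round(1))
    print("rim",pt(p,389/2.5+200,426/2.5,44,True).round(1))
    for u,v in [(393,345),(315,441),(434,459)]: print("mark",pt(p,u/2.5+200,v/2.5,8,True).round(1))
E
python3 base.py
```

```text
[1.22337843 1.57637584] [ 0.10617225 -0.31825821]
yaw -0.1571642154168489 -9.00484623387035 rms 0.9395690983499422 1.4536521387267953
[[ 558.    35.8]
 [ 547.   -36.5]
 [ 535.6 -108.8]
 [ 465.6   50.5]
 [ 454.2  -21.8]]
rel [[ -0.4  73.1]
 [  0.    0. ]
 [  0.1 -73.2]
 [-94.   73.1]
 [-93.9  -0. ]]
[615.5  70.2   8. ]
[ 579.  -159.6    8. ]
[ 384.6 -128.8    8. ]
[420.7 101.2   8. ]
rim [442. -97.  44.]
mark [ 478.3 -103.2    8. ]
mark [428.  -63.1   8. ]
mark [ 418.3 -126.3    8. ]
```

```bash
python3 - <<'E'
from h import *
import pickle
p=pickle.load(open("pics/w2.pkl","rb"));im=np.load("pics/w2.npy")
for n,u,v in [("b2",92,130),("b1",121,218),("b3",534,168),("lid",493,119)]: print(n,pt(p,u,v,8,True).round(1))
cv2.imwrite("pics/w2a.png",cv2.resize(im[90:245,60:240],None,fx=4,fy=4,interpolation=cv2.INTER_CUBIC))
print(delta([470,190,240],-np.pi/2))
E
```

```text
b2 [508.5 294.    8. ]
b1 [368.  254.7   8. ]
b3 [ 445.  -390.1    8. ]
lid [ 513.4 -302.3    8. ]
(array([ -34.86468852,   -1.1838827 , -238.70094791]), np.float64(-0.007100165725602903))
```

View pics/w2a.png

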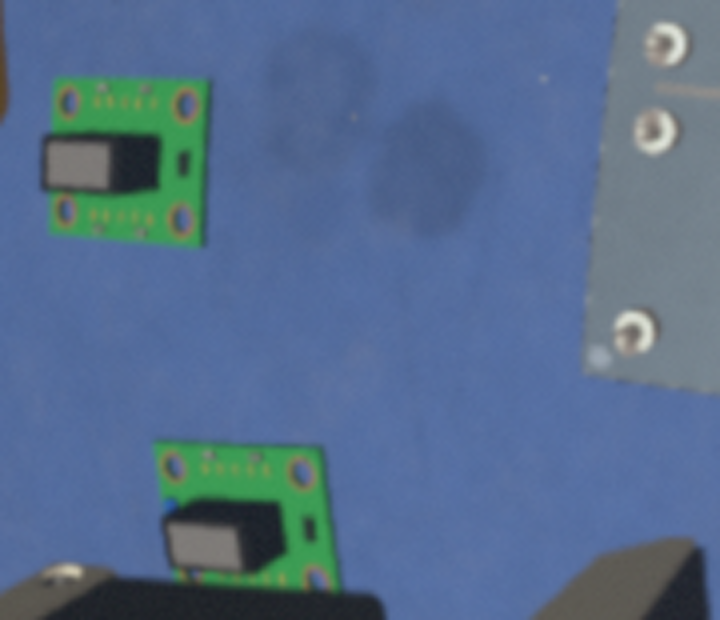

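Request:
{"api": "jog_arm", "payload": {
  "increments": [0, 0, -235, 0, 0, 0, -235, 0, 0, 0, -235, 0, 0, 0, -235, 0, 0, 0, -235, 0, 0, 0, -235, 0, 0, 0, -235, 0]
}}

```text
clock: 2.38
ee_pos: [434.7, 194.5, 239.4]
orientation: [-0.0, 0.709, -0.705, 0.002]
ft_force: [-0.0, 0.8, 1.0]
width: 93.0
```

```bash
python3 - <<'E'
from h import *
e,M,o=pose();print(o["clock"],e,o["joint_positions"].round(2),o["ft_force"])
snap("wrist","w3")
E
```

```text
2.3833 [434.68954611 194.47016347 239.40824354] [-0.35  0.33 -0.15  1.88  0.06  0.94 -2.1 ] [-0.04144985  0.80328555  0.98262312]
```

View pics/w3.png

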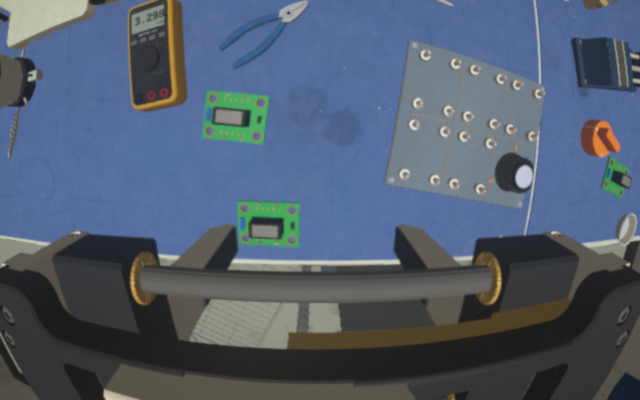

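```bash
python3 - <<'E'
from h import *
im=np.load("pics/w3.npy");cv2.imwrite("pics/w3z.png",cv2.resize(im[85:250,195:305],None,fx=5,fy=5,interpolation=cv2.INTER_CUBIC)[:800])
cv2.imwrite("pics/w3z1.png",cv2.resize(im[85:150,195:275],None,fx=8,fy=8,interpolation=cv2.INTER_CUBIC))
cv2.imwrite("pics/w3z2.png",cv2.resize(im[190:255,230:310],None,fx=8,fy=8,interpolation=cv2.INTER_CUBIC))
E
```

```text
(no output)
```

View pics/w3z1.png

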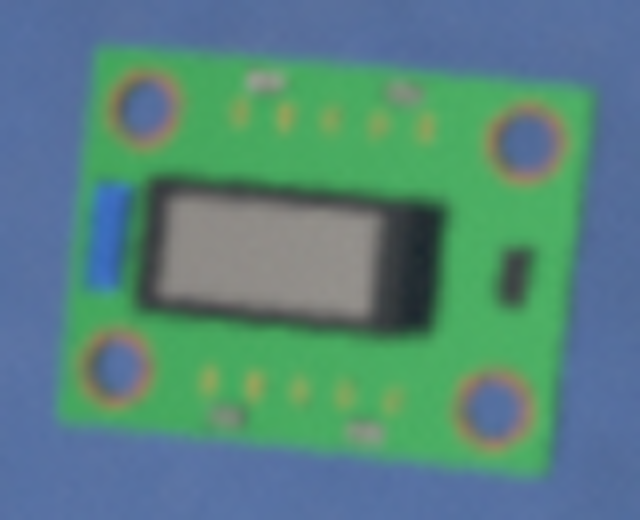

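View pics/w3z2.png

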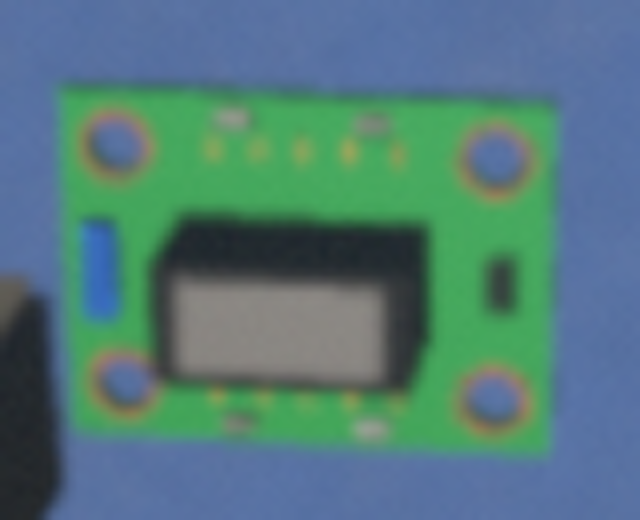

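```bash
cat >> h.py <<'E'
import pickle
def board_fit(p,px,z=4,fish=True):
    """px: 4 hole pixels; order: (a,b) one short side? any order around rectangle starting so that px[0]-px[1] is a LONG (66) edge"""
    W=np.array([pt(p,u,v,z,fish)[:2] for u,v in px]); c=W.mean(0)
    l=(W[1]-W[0]+W[2]-W[3])/2; s=(W[3]-W[0]+W[2]-W[1])/2
    a=np.arctan2(l[1],l[0]); b=np.arctan2(s[1],s[0])-np.pi/2
    b=a+((b-a+np.pi/2)%np.pi-np.pi/2)
    return c,np.linalg.norm(l),np.linalg.norm(s),a,b
E
python3 - <<'E'
from h import *
p=pickle.load(open("pics/w3.pkl","rb"))
A=np.array([[144,109],[526,143],[494,408],[117,369]])/8+[195,85]
B=np.array([[116,145],[496,159],[493,401],[124,381]])/8+[230,190]
for n,q in (("b2",A),("b1",B)):
    c,l,s,a,b=board_fit(p,q); print(n,c.round(1),l,s,np.degrees([a,b]))
    print(pt(p,*q.mean(0),4,True))
e,M,o=pose(); print(np.degrees(np.arctan2(M[1,2],M[0,2])))
E
```

```text
b2 [509.2 300.9] 65.83461712508304 43.852859607943216 [-97.59716376 -97.59159792]
[508.95078058 300.14034944   4.        ]
b1 [362.1 259.6] 65.93054680942288 44.0106221087185 [-91.88917619 -91.84718253]
[362.58772822 259.17712966   4.        ]
-90.05699397813642
```

```bash
python3 - <<'E'
from h import *
print(delta([509,300.6,90],np.radians(-7.6)))
E
```

```text
(array([ -73.74074217,  149.36204859, -110.06346415]), np.float64(-1.4391460362156177))
```

Request:
{"api": "jog_arm", "payload": {
  "increments": [-74, 149, -110, -1.439, -74, 149, -110, -1.439, -74, 149, -110, -1.439, -74, 149, -110, -1.439, -74, 149, -110, -1.439, -74, 149, -110, -1.439, -74, 149, -110, -1.439, -74, 149, -110, -1.439, -74, 149, -110, -1.439, -74, 149, -110, -1.439],
  "gripper": 55
}}

```text
clock: 3.27
ee_pos: [511.0, 294.1, 89.4]
orientation: [0.413, -0.573, 0.575, -0.412]
ft_force: [0.3, 0.2, -0.1]
width: 51.1
```

```bash
python3 - <<'E'
from h import *
print(delta([509,300.6,90],np.radians(-7.6)),pose()[2]["joint_positions"])
E
```

```text
(array([-5.52990955, -0.59501195, -3.91920736]), np.float64(-0.19189735306548106)) [-0.29230731  0.7088866  -0.43951208  1.73558077  0.40547193  0.78880235
 -1.25356599]
```

Request:
{"api": "jog_arm", "payload": {
  "increments": [0, 0, 0, -0.19, 0, 0, 0, -0.19, 0, 0, 0, -0.19, 0, 0, 0, -0.19, 0, 0, 0, -0.19]
}}

```text
clock: 3.68
ee_pos: [509.6, 296.2, 89.7]
orientation: [0.464, -0.533, 0.534, -0.464]
ft_force: [-0.0, 0.2, 0.3]
width: 51.3
```

```bash
python3 - <<'E'
from h import *
print(delta([509,300.6,4.5],np.radians(-7.6)),pose()[2]["joint_positions"])
snap("wrist","w4")
E
```

```text
(array([-4.32876919, 85.15740697, -1.27370398]), np.float64(-0.0068995605973523055)) [-0.2649338   0.7181791  -0.4921582   1.73495389  0.44907109  0.80262908
 -1.11133068]
```

View pics/w4.png

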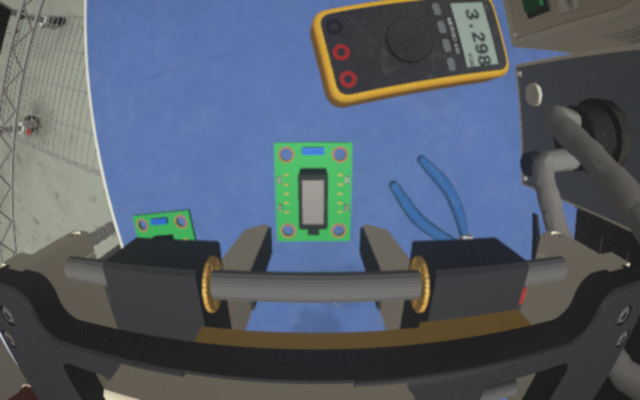

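```bash
python3 - <<'E'
from h import *
p=pickle.load(open("pics/w4.pkl","rb"))
c,l,s,a,b=board_fit(p,[(287,154),(285.5,230),(339.5,229.5),(341,154)]);print(c,l,s,np.degrees([a,b]))
for q in [(313,214)]: print(pt(p,*q,32,True))
E
```

```text
[510.21458878 301.84919659] 65.6232307110109 45.47443613720857 [-99.19428885 -97.69547752]
[508.8907505  292.43374414  32.        ]
```

Request:
{"api": "jog_arm", "payload": {
  "increments": [-4.5, 40, -1, -0.003, -4.5, 60, -1, -0.003, -4.5, 75, -1, -0.003, -4.5, 83, -1, -0.003, -4.5, 84, -1, -0.003, -4.5, 84, -1, -0.003],
  "gripper": 42
}}

```text
clock: 4.23
ee_pos: [508.3, 302.9, 5.8]
orientation: [0.466, -0.532, 0.532, -0.466]
ft_force: [0.1, -0.1, -0.5]
width: 38.8
```

Request:
{"api": "jog_arm", "payload": {
  "increments": [0, 0, 0, 0, 0, 0, 0, 0, 0, 0, 0, 0, 0, 0, 0, 0, 0, 0, 0, 0],
  "gripper": 0
}}

```text
clock: 4.65
ee_pos: [508.4, 302.9, 6.3]
orientation: [0.465, -0.532, 0.532, -0.466]
ft_force: [0.3, -0.9, 2.9]
width: 21.7
```

Request:
{"api": "jog_arm", "payload": {
  "increments": [0, -40, 0, 0, 0, -80, 0, 0, 0, -90, 0, 0, 0, -90, 0, 0]
}}

```text
clock: 4.98
ee_pos: [509.8, 304.5, 99.2]
orientation: [0.463, -0.532, 0.532, -0.469]
ft_force: [-0.2, 0.7, -0.6]
width: 22.3
```

```bash
python3 - <<'E'
from h import *
for i in range(3): print(pose()[0])
print(delta([558,35.8,95],np.radians(-99)),pose()[2]["width"])
E
```

```text
[509.84361634 304.52216874  99.241841  ]
[509.84361634 304.52216874  99.241841  ]
[509.84361634 304.52216874  99.241841  ]
(array([260.05138296,   3.3173314 ,  83.13187119]), np.float64(-1.5459133288047093)) 22.34431178197919
```

Request:
{"api": "jog_arm", "payload": {
  "increments": [260, 0, 83, 1.596, 260, 0, 83, 1.596, 260, 0, 83, 1.596, 260, 0, 83, 1.596, 260, 0, 83, 1.596, 260, 0, 83, 1.596, 260, 0, 83, 1.596, 260, 0, 83, 1.596, 260, 0, 83, 1.596, 260, 0, 83, 1.596]
}}

```text
clock: 5.82
ee_pos: [554.5, 32.5, 93.7]
orientation: [0.065, -0.704, 0.704, -0.062]
ft_force: [0.7, 0.2, -0.8]
width: 21.5
```

```bash
python3 - <<'E'
from h import *
print(delta([558,35.8,95],np.radians(-99)),pose()[2]["width"])
E
```

```text
(array([-3.97404676, -1.32692152, -2.58681885]), np.float64(0.33746268205973795)) 21.49141927922919
```

Request:
{"api": "jog_arm", "payload": {
  "increments": [0, 0, 0, 0.34, 0, 0, 0, 0.34, 0, 0, 0, 0.34, 0, 0, 0, 0.34, 0, 0, 0, 0.34, 0, 0, 0, 0.34]
}}

```text
clock: 6.32
ee_pos: [555.3, 33.9, 94.7]
orientation: [-0.052, -0.705, 0.705, 0.053]
ft_force: [0.1, -0.3, -1.5]
width: 22.1
```

```bash
python3 - <<'E'
from h import *
print(delta([558,35.8,70],np.radians(-99)),pose()[2]["width"])
snap("wrist","w5")
im=np.load("pics/w5.npy");cv2.imwrite("pics/w5z.png",cv2.resize(im[90:290,220:420],None,fx=3,fy=3,interpolation=cv2.INTER_CUBIC))
E
```

```text
(array([-2.48134961, 24.68205973, -2.25877508]), np.float64(0.007972008409913744)) 22.088111713209816
```

View pics/w5z.png

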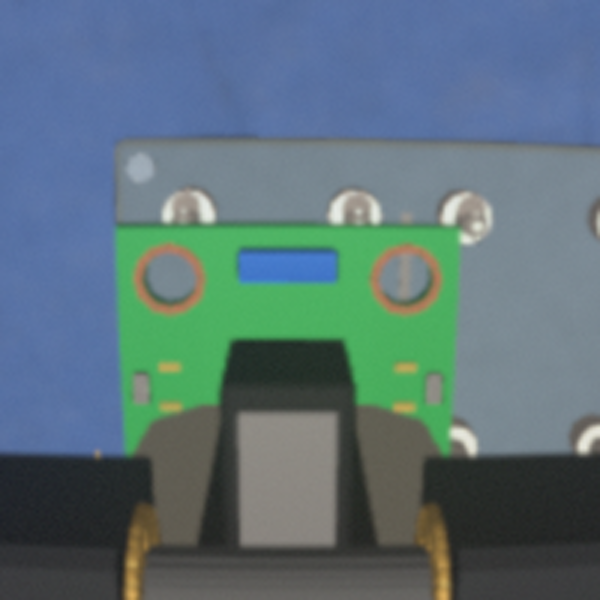

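```bash
cat >> h.py <<'E'
YAW=-0.1572
RB=np.array([[np.cos(YAW),-np.sin(YAW)],[np.sin(YAW),np.cos(YAW)]])
BAY={1:np.array([558,35.8]),2:np.array([547,-36.5]),3:np.array([535.6,-108.8]),4:np.array([465.6,50.5]),5:np.array([454.2,-21.8])}
def far_check(name,pl,pr,zt,bay):
    p=pickle.load(open(f"pics/{name}.pkl","rb"))
    a=pt(p,*pl,zt,True)[:2];b=pt(p,*pr,zt,True)[:2]
    d=a-b; yaw=np.arctan2(d[1],d[0])-np.pi/2
    m=(a+b)/2; Rm=np.array([[np.cos(yaw),-np.sin(yaw)],[np.sin(yaw),np.cos(yaw)]])
    c=m-Rm@[33,0]
    err=RB.T@(c-BAY[bay])
    print("sep",np.linalg.norm(d).round(2),"yaw deg",np.degrees(yaw).round(2),"centre",c.round(1),"err base frame",err.round(2))
    for q in [(33,22),(33,-22)]:
        print("pred standoff px z18",proj(p,np.r_[BAY[bay]+RB@q,18],True).round(1),"tip",proj(p,np.r_[BAY[bay]+RB@q,32.5],True).round(1))
    return c,yaw
E
python3 - <<'E'
from h import *
far_check("w5",np.array([170,280])/3+[220,90],np.array([405,280])/3+[220,90],93,1)
p=pickle.load(open("pics/w5.pkl","rb"))
for u,v in [(190,208),(355,208),(467,215)]: print(np.array([u,v])/3+[220,90],pt(p,u/3+220,v/3+90,18,True))
E
```

```text
sep 43.5 yaw deg -8.54 centre [556.3  32.5] err base frame [-1.12 -3.52]
pred standoff px z18 [283.8 162. ] tip [281.8 164.7]
pred standoff px z18 [339.4 162.4] tip [340.9 165.1]
[283.33333333 159.33333333] [596.18381506  52.34662294  18.        ]
[338.33333333 159.33333333] [589.68319332   9.39338096  18.        ]
[375.66666667 161.66666667] [583.67833599 -20.07937666  18.        ]
```

Request:
{"api": "jog_arm", "payload": {
  "increments": [-1.5, 35, -3, 0.004, -1.5, 48, -3, 0.004, -1.5, 48, -3, 0.004, -1.5, 48, -3, 0.004, -1.5, 48, -3, 0.004]
}}

```text
clock: 6.78
ee_pos: [558.7, 36.7, 48.4]
orientation: [0.055, 0.705, -0.705, -0.054]
ft_force: [-0.7, 0.5, -1.3]
width: 21.9
```

```bash
python3 - <<'E'
from h import *
e,M,o=pose();print(e,o["ft_force"],np.degrees(np.arctan2(M[1,2],M[0,2])))
snap("wrist","w6")
im=np.load("pics/w6.npy");cv2.imwrite("pics/w6z.png",cv2.resize(im[90:290,220:420],None,fx=3,fy=3,interpolation=cv2.INTER_CUBIC))
E
```

```text
[558.721004    36.72962446  48.4415757 ] [-0.65704957  0.4537127  -1.26035575] -98.87744195097554
```

View pics/w6z.png

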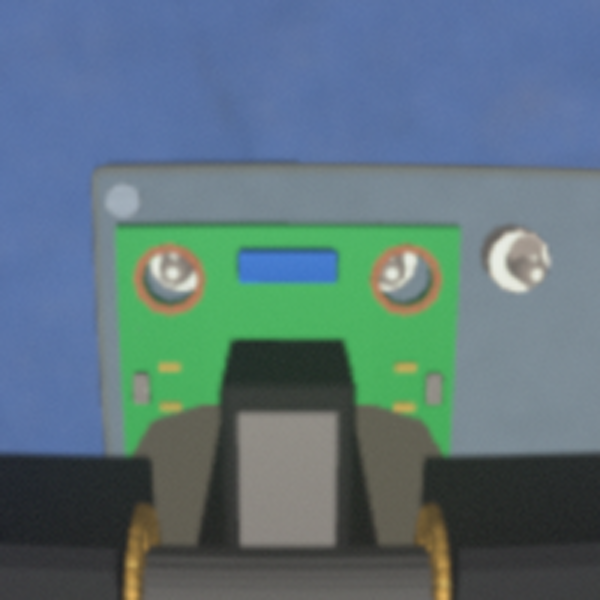

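```bash
cat >> h.py <<'E'
def pin_check(name,holes,tips,zt,ztip=32.5):
    p=pickle.load(open(f"pics/{name}.pkl","rb")); E=[]
    for h,t in zip(holes,tips):
        H=pt(p,*h,zt,True);T=pt(p,*t,ztip,True); e=RB.T@(T-H)[:2]; E.append(e)
        print("move needed (base x,y):",e.round(2), "aligned px",proj(p,[H[0],H[1],ztip],True).round(1))
    E=np.array(E); print("mean",E.mean(0).round(2),"tool tx,tz:",-E.mean(0).round(2),"yaw err deg (ccw needed)",np.degrees((E[1,0]-E[0,0])/44).round(2) )
def zoom(name,out,x0,y0,x1,y1,s):
    im=np.load(f"pics/{name}.npy");cv2.imwrite(f"pics/{out}.png",cv2.resize(im[y0:y1,x0:x1],None,fx=s,fy=s,interpolation=cv2.INTER_CUBIC))
E
python3 -c "
from h import *
zoom('w6','w6y',260,160,370,210,7)"
```

```text
(no output)
```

View pics/w6y.png

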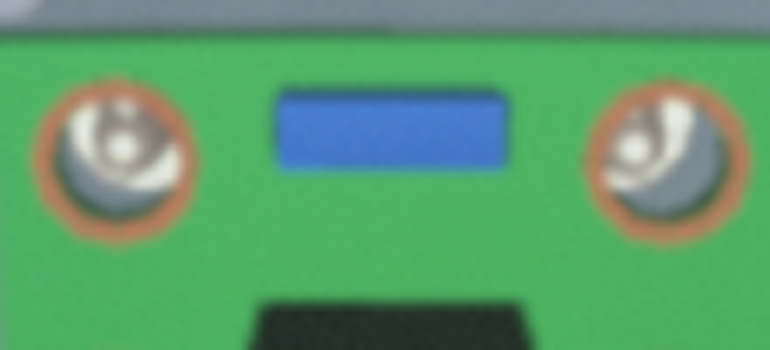

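```bash
python3 -c "
from h import *
o=np.array([260,160.])
pin_check('w6',[o+np.array(q)/7 for q in [(116,160),(668,160)]],[o+np.array(q)/7 for q in [(122,148),(636,150)]],46)"
```

```text
move needed (base x,y): [-1.75  1.19] aligned px [279.3 178.3]
move needed (base x,y): [-1.94  1.02] aligned px [352.6 178.3]
mean [-1.84  1.1 ] tool tx,tz: [ 1.84 -1.1 ] yaw err deg (ccw needed) -0.24
```

Request:
{"api": "jog_arm", "payload": {
  "increments": [1.8, 4, -1.1, 0, 1.8, 7, -1.1, 0, 1.8, 7, -1.1, 0, 1.8, 7, -1.1, 0]
}}

```text
clock: 7.17
ee_pos: [556.3, 38.2, 40.8]
orientation: [0.055, 0.705, -0.705, -0.055]
ft_force: [0.3, -0.0, -0.5]
width: 21.7
```

```bash
python3 - <<'E'
from h import *
e,M,o=pose();print(e,o["ft_force"],np.degrees(np.arctan2(M[1,2],M[0,2])))
snap("wrist","w7")
zoom('w7','w7y',260,160,370,210,7)
E
```

```text
[556.26285138  38.24435644  40.76411691] [ 0.30067024 -0.00591693 -0.51300175] -98.88250789569841
```

View pics/w7y.png

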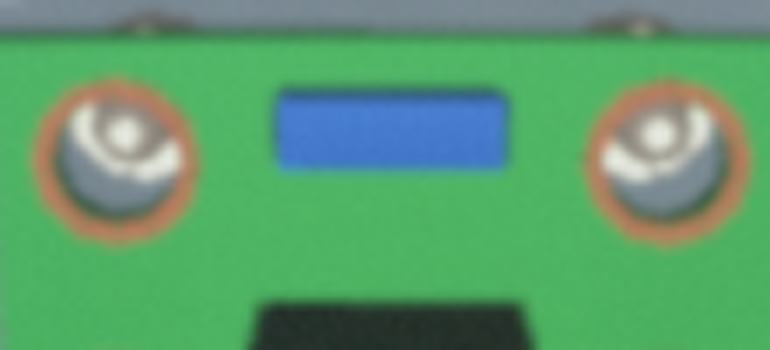

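```bash
python3 -c "
from h import *
o=np.array([260,160.])
for zt in (37.5,38.5): pin_check('w7',[o+np.array(q)/7 for q in [(116,160),(668,160)]],[o+np.array(q)/7 for q in [(126,133),(659,133)]],zt)"
```

```text
move needed (base x,y): [ 1.22 -0.24] aligned px [277.6 181.1]
move needed (base x,y): [1.22 0.15] aligned px [354.3 181.1]
mean [ 1.22 -0.05] tool tx,tz: [-1.22  0.05] yaw err deg (ccw needed) 0.0
move needed (base x,y): [ 1.01 -0.12] aligned px [277.8 180.7]
move needed (base x,y): [1.01 0.02] aligned px [354.1 180.7]
mean [ 1.01 -0.05] tool tx,tz: [-1.01  0.05] yaw err deg (ccw needed) 0.0
```

Request:
{"api": "jog_arm", "payload": {
  "increments": [-1.0, 2, 0, 0, -1.0, 5, 0, 0, -1.0, 7, 0, 0, -1.0, 7, 0, 0]
}}

```text
clock: 7.55
ee_pos: [557.0, 38.0, 33.1]
orientation: [-0.054, -0.705, 0.705, 0.055]
ft_force: [0.4, 0.5, -0.6]
width: 21.9
```

```bash
python3 - <<'E'
from h import *
e,M,o=pose();print(e,o["ft_force"],np.degrees(np.arctan2(M[1,2],M[0,2])))
snap("wrist","w8")
zoom('w8','w8y',260,160,370,210,7)
E
```

```text
[557.01231701  37.98764469  33.08734258] [ 0.35010836  0.47236973 -0.59790419] -98.89190210491876
```

View pics/w8y.png

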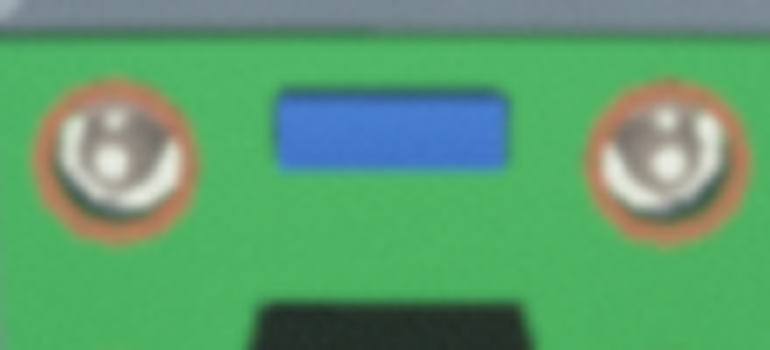

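Request:
{"api": "jog_arm", "payload": {
  "increments": [0, 3, 0, 0, 0, 6, 0, 0, 0, 8, 0, 0, 0, 9, 0, 0, 0, 9, 0, 0]
}}

```text
clock: 8.02
ee_pos: [557.3, 38.1, 24.3]
orientation: [0.055, 0.705, -0.705, -0.055]
ft_force: [0.2, 0.3, -1.4]
width: 21.7
```

Request:
{"api": "jog_arm", "payload": {
  "increments": [0, 2, 0, 0, 0, 3, 0, 0, 0, 4, 0, 0, 0, 4, 0, 0]
}}

```text
clock: 8.35
ee_pos: [557.4, 38.1, 23.9]
orientation: [-0.055, -0.705, 0.705, 0.055]
ft_force: [-6.6, -0.7, 22.1]
width: 22.2
```

```bash
python3 - <<'E'
from h import *
e,M,o=pose();print(e,o["ft_force"],np.degrees(np.arctan2(M[1,2],M[0,2])))
snap("wrist","w9")
zoom('w9','w9y',260,150,370,210,7)
E
```

```text
[557.4019309   38.06443121  23.89541765] [-6.58413666 -0.69237399 22.0981808 ] -98.89141388611094
```

View pics/w9y.png

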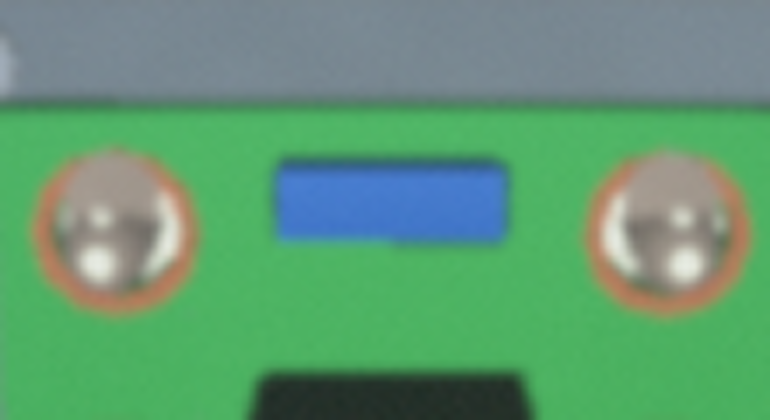

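Request:
{"api": "jog_arm", "payload": {
  "increments": [0, 2, 0, 0, 0, 2, 0, 0]
}}

```text
clock: 8.57
ee_pos: [557.5, 38.1, 23.7]
orientation: [-0.055, -0.705, 0.705, 0.054]
ft_force: [-8.4, -0.2, 35.2]
width: 21.5
```

Request:
{"api": "jog_arm", "payload": {
  "increments": [0, -2, 0, 0, 0, -4, 0, 0, 0, -6, 0, 0, 0, -6, 0, 0, 0, -6, 0, 0],
  "gripper": 42
}}

```text
clock: 8.98
ee_pos: [557.2, 38.0, 24.2]
orientation: [-0.055, -0.705, 0.705, 0.055]
ft_force: [0.4, -0.1, -0.6]
width: 39.2
```

Request:
{"api": "jog_arm", "payload": {
  "increments": [0, -40, 0, 0, 0, -80, 0, 0, 0, -120, 0, 0, 0, -130, 0, 0, 0, -130, 0, 0]
}}

```text
clock: 9.4
ee_pos: [559.8, 38.3, 157.9]
orientation: [0.058, 0.705, -0.704, -0.052]
ft_force: [-0.2, 0.2, -0.3]
width: 39.1
```

```bash
python3 - <<'E'
from h import *
e,M,o=pose();print(e,o["ft_force"],o["joint_positions"])
snap("wrist","w10"); snap("side","s10",(280,150,400,270),5)
E
```

```text
[559.83708872  38.26832326 157.89647465] [-0.18134238  0.18876111 -0.32409096] [-0.04677205  0.54237677 -0.09247515  1.76746177  0.06502067  0.82697101
 -1.89587295]
```

View pics/w10.png

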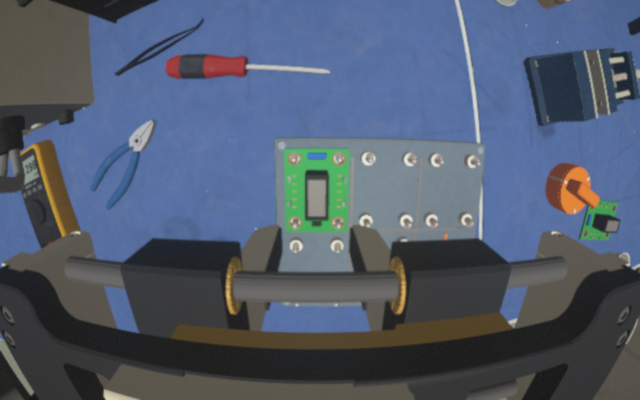

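View pics/s10.png

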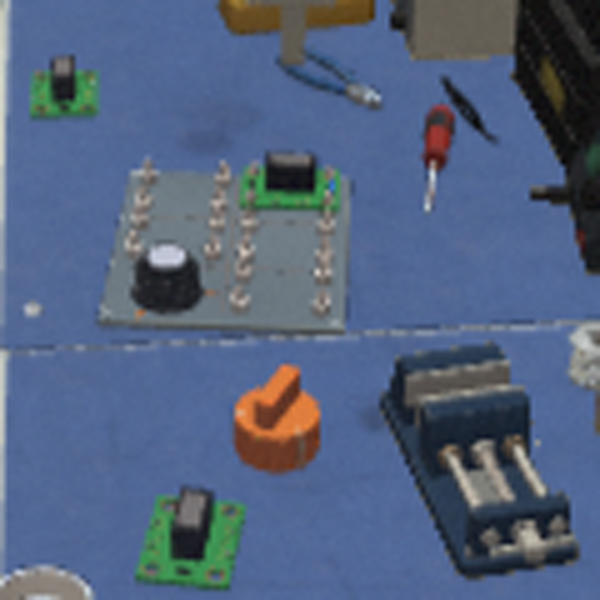

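```bash
python3 - <<'E'
from h import *
print(delta([363,261,110],np.radians(-1.9)))
E
```

```text
(array([ 225.65324879,   44.00907674, -190.50652   ]), np.float64(1.4486883429301307))
```

Request:
{"api": "jog_arm", "payload": {
  "increments": [60, 0, -50, -1.693, 120, 0, -100, -1.693, 180, 20, -150, -1.693, 226, 40, -190, -1.693, 226, 44, -190, -1.693, 226, 44, -190, -1.693, 226, 44, -190, -1.693, 226, 44, -190, -1.693, 226, 44, -190, -1.693, 226, 44, -190, -1.693]
}}

```text
clock: 10.33
ee_pos: [360.5, 260.7, 108.3]
orientation: [-0.373, 0.602, -0.602, 0.369]
ft_force: [0.4, 0.4, -0.2]
width: 39.2
```

```bash
python3 - <<'E'
from h import *
print(delta([363,261,110],np.radians(-1.9)),pose()[2]["joint_positions"])
E
```

```text
(array([-1.36691159, -1.68814775,  2.14211065]), np.float64(-0.4323218452267086)) [-0.37338887  0.5068278  -0.42669062  2.10801297  0.35911554  0.60203451
 -1.51844732]
```

Request:
{"api": "jog_arm", "payload": {
  "increments": [0, 0, 0, -0.43, 0, 0, 0, -0.43, 0, 0, 0, -0.43, 0, 0, 0, -0.43, 0, 0, 0, -0.43, 0, 0, 0, -0.43, 0, 0, 0, -0.43]
}}

```text
clock: 10.92
ee_pos: [362.7, 260.1, 109.6]
orientation: [-0.489, 0.512, -0.511, 0.487]
ft_force: [0.5, -0.2, -0.9]
width: 38.9
```

```bash
python3 - <<'E'
from h import *
print(delta([363,261,6],np.radians(-1.9)),pose()[2]["joint_positions"])
snap("wrist","w11")
zoom("w11","w11z",220,130,420,290,4)
E
```

```text
(array([ -0.99941372, 103.63117514,   0.54924822]), np.float64(-0.01404094144496848)) [-0.28691722  0.52587301 -0.54910706  2.10353568  0.45793191  0.63186905
 -1.20007162]
```

View pics/w11z.png

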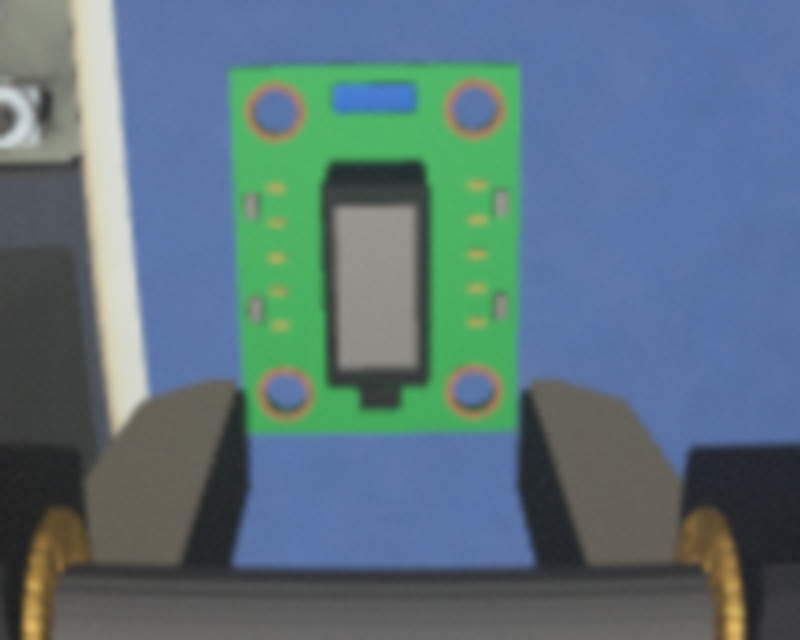

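```bash
python3 - <<'E'
from h import *
p=pickle.load(open("pics/w11.pkl","rb"))
q=np.array([(275,111),(286,393),(473,392),(474,110)])/4+[220,130]
c,l,s,a,b=board_fit(p,q);print(c,l,s,np.degrees([a,b]))
print(delta([c[0],c[1]+0.8,6],a+np.pi/2))
E
```

```text
[362.87453891 259.928557  ] 65.93911329325819 43.79609027789297 [-91.75828473 -92.36537516]
(array([ -0.51399073, 103.92360351,   0.15681337]), np.float64(-0.016239546695026474))
```

Request:
{"api": "jog_arm", "payload": {
  "increments": [-0.5, 40, 0.1, -0.014, -0.5, 75, 0.1, -0.014, -0.5, 95, 0.1, -0.014, -0.5, 103, 0.1, -0.014, -0.5, 104, 0.1, -0.014, -0.5, 104, 0.1, -0.014, -0.5, 104, 0.1, -0.014]
}}

```text
clock: 11.55
ee_pos: [364.1, 261.9, 7.7]
orientation: [0.491, -0.508, 0.508, -0.493]
ft_force: [0.4, -0.3, -0.5]
width: 38.7
```

Request:
{"api": "jog_arm", "payload": {
  "increments": [0, 0, 0, 0, 0, 0, 0, 0, 0, 0, 0, 0, 0, 0, 0, 0, 0, 0, 0, 0],
  "gripper": 0
}}

```text
clock: 11.97
ee_pos: [363.6, 261.4, 7.4]
orientation: [0.492, -0.508, 0.508, -0.492]
ft_force: [-1.8, -0.3, 7.3]
width: 22.0
```

Request:
{"api": "jog_arm", "payload": {
  "increments": [0, -40, 0, 0, 0, -80, 0, 0, 0, -90, 0, 0, 0, -90, 0, 0]
}}

```text
clock: 12.3
ee_pos: [365.3, 262.4, 99.3]
orientation: [0.489, -0.508, 0.508, -0.494]
ft_force: [-0.4, 0.6, -1.7]
width: 22.0
```

```bash
python3 - <<'E'
from h import *
print(pose()[0],delta([465,52.5,97],np.radians(-99)),pose()[2]["width"])
E
```

```text
[365.25685024 262.41864508  99.3026101 ] (array([206.53637068,   1.97114324, 106.57709731]), np.float64(-1.4465980695351748)) 22.043043454223227
```

Request:
{"api": "jog_arm", "payload": {
  "increments": [40, 0, 20, 1.695, 80, 0, 40, 1.695, 120, 0, 60, 1.695, 160, 0, 80, 1.695, 206, 0, 106, 1.695, 206, 0, 106, 1.695, 206, 0, 106, 1.695, 206, 0, 106, 1.695, 206, 0, 106, 1.695, 206, 0, 106, 1.695]
}}

```text
clock: 13.13
ee_pos: [461.9, 51.0, 95.3]
orientation: [0.1, -0.7, 0.7, -0.098]
ft_force: [0.3, 0.7, -1.0]
width: 21.8
```

```bash
python3 - <<'E'
from h import *
print(pose()[0],delta([465,52.5,97],np.radians(-99)),pose()[2]["width"])
E
```

```text
[461.89868309  51.02466948  95.27590825] (array([-3.38414433, -1.73413462, -0.55461994]), np.float64(0.4387597930287712)) 21.753366467485062
```

Request:
{"api": "jog_arm", "payload": {
  "increments": [0, 0, 0, 0.44, 0, 0, 0, 0.44, 0, 0, 0, 0.44, 0, 0, 0, 0.44, 0, 0, 0, 0.44, 0, 0, 0, 0.44, 0, 0, 0, 0.44]
}}

```text
clock: 13.72
ee_pos: [462.4, 51.7, 96.0]
orientation: [-0.052, -0.705, 0.705, 0.053]
ft_force: [0.5, 0.4, -1.1]
width: 21.9
```

```bash
python3 - <<'E'
from h import *
print(pose()[0],delta([465,52.5,50],np.radians(-99)),pose()[2]["width"])
E
```

```text
[462.36717205  51.72620844  96.02642472] (array([-2.54837526, 46.02228527, -1.19052561]), np.float64(0.00752401759229171)) 21.893301539754564
```

Request:
{"api": "jog_arm", "payload": {
  "increments": [-2.5, 35, -1.2, 0.006, -2.5, 46, -1.2, 0.006, -2.5, 46, -1.2, 0.006, -2.5, 46, -1.2, 0.006, -2.5, 46, -1.2, 0.006]
}}

```text
clock: 14.13
ee_pos: [466.0, 52.7, 51.2]
orientation: [0.056, 0.705, -0.705, -0.055]
ft_force: [-0.2, -0.0, -0.7]
width: 21.7
```

```bash
python3 - <<'E'
from h import *
print(delta([465,52.5,50],np.radians(-99)),pose()[2]["width"],pose()[0])
snap("wrist","w12")
zoom("w12","w12y",260,160,370,210,7)
E
```

```text
(array([0.96219957, 1.18611785, 0.37641006]), np.float64(0.0002499331283276618)) 21.68897547040914 [466.00801919  52.72116675  51.18716918]
```

View pics/w12y.png

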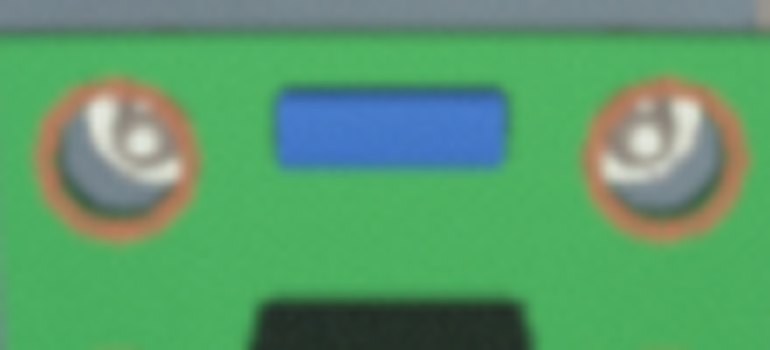

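```bash
python3 -c "
from h import *
o=np.array([260,160.])
for zt in (46.5,47.8): pin_check('w12',[o+np.array(q)/7 for q in [(118,159),(666,159)]],[o+np.array(q)/7 for q in [(142,143),(644,142)]],zt)"
```

```text
move needed (base x,y): [-1.49 -0.36] aligned px [279.6 178. ]
move needed (base x,y): [-1.4   0.14] aligned px [352.3 178. ]
mean [-1.44 -0.11] tool tx,tz: [1.44 0.11] yaw err deg (ccw needed) 0.12
move needed (base x,y): [-1.76 -0.19] aligned px [279.9 177.6]
move needed (base x,y): [-1.67 -0.03] aligned px [352.  177.6]
mean [-1.71 -0.11] tool tx,tz: [1.71 0.11] yaw err deg (ccw needed) 0.12
```

Request:
{"api": "jog_arm", "payload": {
  "increments": [1.2, 6, 0.1, 0, 1.2, 11, 0.1, 0, 1.2, 15, 0.1, 0, 1.2, 15, 0.1, 0, 1.2, 15, 0.1, 0]
}}

```text
clock: 14.6
ee_pos: [464.2, 52.8, 35.4]
orientation: [-0.055, -0.705, 0.705, 0.056]
ft_force: [0.0, -0.6, -1.0]
width: 21.7
```

```bash
python3 - <<'E'
from h import *
print(pose()[2]["ft_force"],pose()[0])
snap("wrist","w13")
zoom("w13","w13y",260,160,370,210,7)
E
```

```text
[ 0.0141562  -0.55444789 -1.00257024] [464.16980785  52.77767898  35.43332314]
```

View pics/w13y.png

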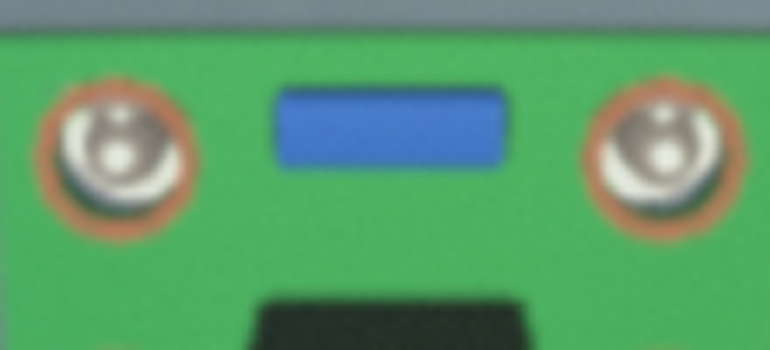

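Request:
{"api": "jog_arm", "payload": {
  "increments": [-0.2, 3, 0, 0, -0.2, 6, 0, 0, -0.2, 8, 0, 0, -0.2, 10, 0, 0, -0.2, 11, 0, 0, -0.2, 13, 0, 0, -0.2, 14, 0, 0, -0.2, 15, 0, 0, -0.2, 15, 0, 0]
}}

```text
clock: 15.4
ee_pos: [464.9, 52.9, 24.8]
orientation: [-0.056, -0.705, 0.705, 0.055]
ft_force: [-8.0, -0.7, 41.3]
width: 21.6
```

```bash
python3 - <<'E'
from h import *
print(pose()[2]["ft_force"],pose()[0])
snap("wrist","w14")
zoom("w14","w14y",260,150,370,210,7)
E
```

```text
[-7.99882547 -0.68089439 41.31409395] [464.92011671  52.8688118   24.81572275]
```

View pics/w14y.png

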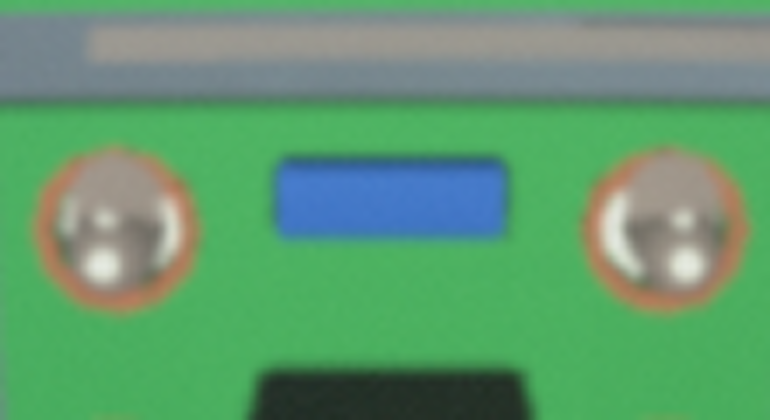

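Request:
{"api": "jog_arm", "payload": {
  "increments": [0, -2, 0, 0, 0, -4, 0, 0, 0, -5, 0, 0, 0, -5, 0, 0, 0, -5, 0, 0],
  "gripper": 42
}}

```text
clock: 15.87
ee_pos: [464.4, 52.7, 25.2]
orientation: [-0.055, -0.705, 0.705, 0.056]
ft_force: [-1.4, -0.1, 0.4]
width: 39.0
```

Request:
{"api": "jog_arm", "payload": {
  "increments": [0, -40, 0, 0, 0, -80, 0, 0, 0, -120, 0, 0, 0, -160, 0, 0, 0, -160, 0, 0]
}}

```text
clock: 16.28
ee_pos: [469.3, 53.6, 192.0]
orientation: [0.061, 0.706, -0.704, -0.051]
ft_force: [1.5, 0.5, -0.1]
width: 38.9
```

```bash
python3 - <<'E'
from h import *
e,M,o=pose();print(e,o["ft_force"],o["joint_positions"])
snap("wrist","w15"); snap("side","s15",(270,150,410,290),5)
E
```

```text
[469.29955441  53.56072468 192.01417726] [ 1.51157505  0.45617502 -0.07610389] [-0.07399366  0.37234336 -0.11702048  1.96422592  0.06023165  0.79370787
 -1.95291338]
```

View pics/w15.png

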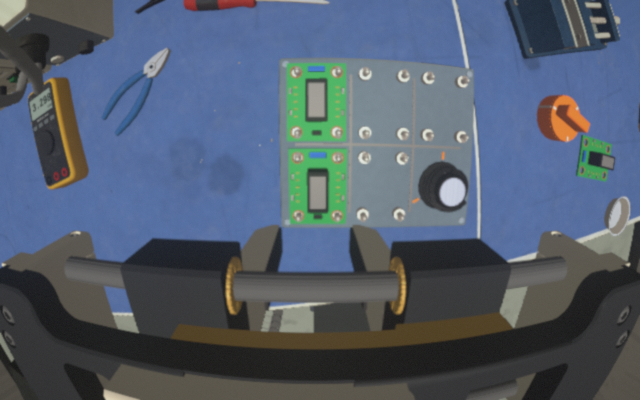

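View pics/s15.png

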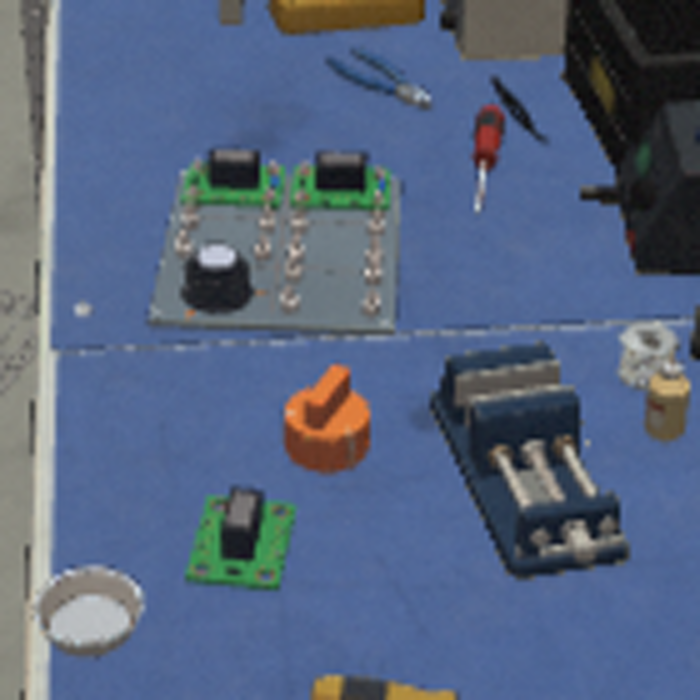

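```bash
python3 - <<'E'
from h import *
p=pickle.load(open("pics/w1.pkl","rb"))
q=np.array([(323,256),(462,295),(432,394),(294,357)])/4+[320,100]
c,l,s,a,b=board_fit(p,q);print(c,l,s,np.degrees([a,b]))
print(delta([c[0],c[1],110],a-np.pi/2))
e,M,o=pose();print(np.degrees(np.arctan2(M[1,2],M[0,2])))
E
```

```text
[ 441.78821538 -394.79164358] 65.50563970272556 44.318649303055196 [-103.62967929 -103.17072331]
(array([-46.76284559,  76.30782298, 445.78427392]), np.float64(-1.4903115851293398))
-99.01824328084213
```

Request:
{"api": "jog_arm", "payload": {
  "increments": [-4, 7, 42, 0, -8, 15, 84, 0, -12, 22, 126, -1.49, -18, 30, 168, -1.49, -22, 37, 210, -1.49, -26, 45, 252, -1.49, -30, 52, 294, -1.49, -36, 60, 336, -1.49, -40, 67, 378, -1.49, -45, 74, 420, -1.49]
}}

```text
clock: 17.22
ee_pos: [441.9, -353.8, 111.1]
orientation: [-0.288, 0.648, -0.644, 0.287]
ft_force: [0.9, 0.6, 0.2]
width: 39.1
```

```bash
python3 - <<'E'
from h import *
print(delta([441.8,-394.8,110],np.radians(-13.4)))
E
```

```text
(array([30.49501673,  0.90150805, 27.38417193]), np.float64(-0.500259521355936))
```

Request:
{"api": "jog_arm", "payload": {
  "increments": [28, 0, 23, -0.5, 28, 0, 23, -0.5, 28, 0, 23, -0.5, 28, 0, 23, -0.5, 28, 0, 23, -0.5, 28, 0, 23, -0.5, 28, 0, 23, -0.5]
}}

```text
clock: 17.8
ee_pos: [441.4, -388.4, 112.9]
orientation: [-0.436, 0.558, -0.556, 0.436]
ft_force: [-0.8, 0.7, -0.7]
width: 38.6
```

```bash
python3 - <<'E'
from h import *
e,M,o=pose();print(e,o["joint_positions"],delta([441.8,-394.8,110],np.radians(-13.4)))
snap("wrist","w16")
zoom("w16","w16z",220,130,420,290,4)
E
```

```text
[ 441.42648132 -388.40827767  112.89845684] [ 0.98250719  0.68401351 -0.48754761  1.71768104  0.40604705  0.84482994
  0.07121278] (array([6.1195592 , 2.88436349, 1.9042387 ]), np.float64(-0.008618720720105166))
```

View pics/w16z.png

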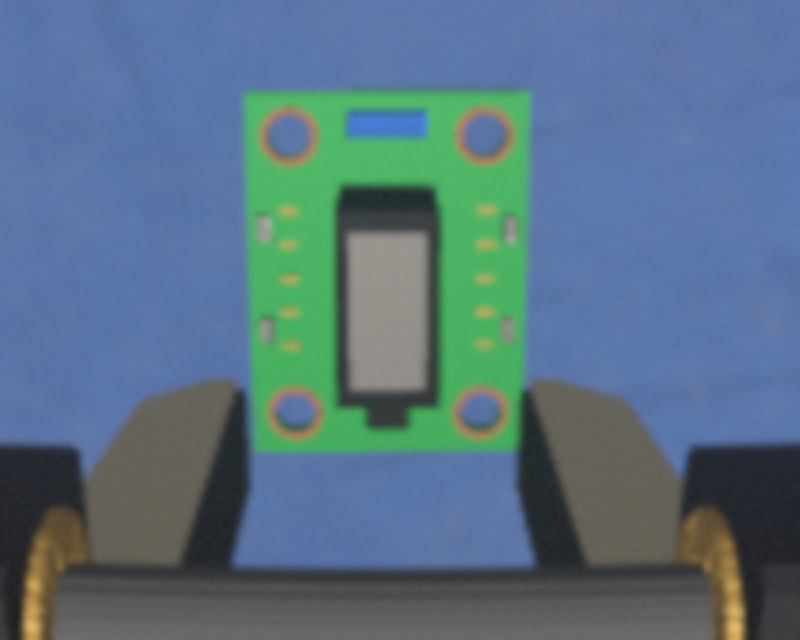

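```bash
python3 - <<'E'
from h import *
p=pickle.load(open("pics/w16.pkl","rb"))
q=np.array([(289,136),(295,412),(480,412),(485,136)])/4+[220,130]
c,l,s,a,b=board_fit(p,q);print(c,l,s,np.degrees([a,b]))
print(delta([c[0],c[1],4.5],(a+b)/2+np.pi/2))
E
```

```text
[ 442.72354997 -394.64364685] 65.84688545674783 43.94184918072753 [-103.71798231 -103.85230246]
(array([  5.77179276, 108.85057538,   2.64876942]), np.float64(-0.0012817310893014078))
```

Request:
{"api": "jog_arm", "payload": {
  "increments": [5.5, 40, 0.5, 0, 5.5, 75, 0.5, 0, 5.5, 98, 0.5, 0, 5.5, 106, 0.5, 0, 5.5, 108, 0.5, 0, 5.5, 108, 0.5, 0, 5.5, 108, 0.5, 0]
}}

```text
clock: 18.43
ee_pos: [442.3, -394.9, 7.4]
orientation: [0.436, -0.556, 0.557, -0.437]
ft_force: [-0.2, -0.6, -0.6]
width: 38.7
```

Request:
{"api": "jog_arm", "payload": {
  "increments": [0, 0, 0, 0, 0, 0, 0, 0, 0, 0, 0, 0, 0, 0, 0, 0, 0, 0, 0, 0],
  "gripper": 0
}}

```text
clock: 18.85
ee_pos: [441.4, -394.9, 7.1]
orientation: [0.436, -0.556, 0.557, -0.436]
ft_force: [-0.8, -0.0, 4.2]
width: 21.7
```

Request:
{"api": "jog_arm", "payload": {
  "increments": [0, -40, 0, 0, 0, -80, 0, 0, 0, -90, 0, 0, 0, -90, 0, 0]
}}

```text
clock: 19.18
ee_pos: [443.5, -395.9, 99.8]
orientation: [0.436, -0.554, 0.559, -0.437]
ft_force: [0.1, -0.5, -0.9]
width: 22.1
```

```bash
python3 - <<'E'
from h import *
print(pose()[0],delta([546,-34.5,97],np.radians(-99)),pose()[2]["width"])
E
```

```text
[ 443.46279348 -395.94399075   99.78329525] (array([-375.47263723,    1.77446294,   13.43628948]), np.float64(1.4872750538346575)) 22.132949338772292
```

Request:
{"api": "jog_arm", "payload": {
  "increments": [-40, 0, 1, 0, -80, 0, 3, 0.1, -120, 0, 4, 1.487, -160, 0, 6, 1.487, -200, 0, 8, 1.487, -240, 0, 10, 1.487, -280, 0, 11, 1.487, -320, 0, 12, 1.487, -360, 0, 13, 1.487, -375, 0, 13, 1.487]
}}

```text
clock: 20.02
ee_pos: [543.2, -25.2, 94.7]
orientation: [-0.083, 0.704, -0.701, 0.082]
ft_force: [0.1, 0.9, -1.3]
width: 21.8
```

```bash
python3 - <<'E'
from h import *
print(pose()[0],delta([546,-34.5,97],np.radians(-99)),pose()[2]["width"])
E
```

```text
[543.22453534 -25.2122901   94.69122666] (array([-0.55009872, -2.35708504,  9.6662679 ]), np.float64(0.3906029319950701)) 21.827524351831524
```

Request:
{"api": "jog_arm", "payload": {
  "increments": [0, 0, 0, 0.39, 0, 0, 0, 0.39, 0, 0, 0, 0.39, 0, 0, 0, 0.39, 0, 0, 0, 0.39, 0, 0, 0, 0.39, 0, 0, 0, 0.39]
}}

```text
clock: 20.6
ee_pos: [542.7, -33.7, 95.8]
orientation: [-0.055, -0.705, 0.705, 0.056]
ft_force: [-0.3, -1.0, -0.7]
width: 21.5
```

```bash
python3 - <<'E'
from h import *
print(pose()[0],delta([546,-34.5,50],np.radians(-99)),pose()[2]["width"])
E
```

```text
[542.65698538 -33.71320661  95.80751898] (array([-3.4758486 , 45.8037344 ,  0.24490238]), np.float64(-0.0009976277094985164)) 21.520324416811526
```

Request:
{"api": "jog_arm", "payload": {
  "increments": [-3, 35, 0.2, 0, -3, 45, 0.2, 0, -3, 45, 0.2, 0, -3, 45, 0.2, 0, -3, 45, 0.2, 0]
}}

```text
clock: 21.02
ee_pos: [546.5, -34.3, 52.1]
orientation: [0.057, 0.705, -0.705, -0.056]
ft_force: [-0.4, -0.1, -1.0]
width: 21.9
```

```bash
python3 - <<'E'
from h import *
e,M,o=pose();print(e,np.degrees(np.arctan2(M[1,2],M[0,2])))
snap("wrist","w17")
zoom("w17","w17y",260,160,370,210,7)
E
```

```text
[546.45800744 -34.30712033  52.08610916] -99.13757310573193
```

View pics/w17y.png

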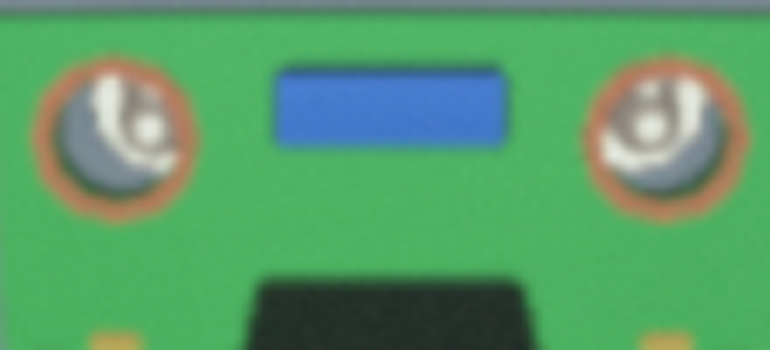

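```bash
python3 -c "
from h import *
o=np.array([260,160.])
for zt in (48.,49): pin_check('w17',[o+np.array(q)/7 for q in [(117,139),(667,140)]],[o+np.array(q)/7 for q in [(150,128),(651,127)]],zt)"
```

```text
move needed (base x,y): [-2.1  -0.95] aligned px [279.8 174.9]
move needed (base x,y): [-1.92 -0.59] aligned px [352.1 175.1]
mean [-2.01 -0.77] tool tx,tz: [2.01 0.77] yaw err deg (ccw needed) 0.23
move needed (base x,y): [-2.3  -0.82] aligned px [280.  174.6]
move needed (base x,y): [-2.12 -0.72] aligned px [351.9 174.7]
mean [-2.21 -0.77] tool tx,tz: [2.21 0.77] yaw err deg (ccw needed) 0.23
```

Request:
{"api": "jog_arm", "payload": {
  "increments": [1.7, 6, 0.8, 0, 1.7, 11, 0.8, 0, 1.7, 15, 0.8, 0, 1.7, 16, 0.8, 0, 1.7, 16, 0.8, 0]
}}

```text
clock: 21.48
ee_pos: [543.8, -34.6, 34.9]
orientation: [0.056, 0.705, -0.705, -0.057]
ft_force: [0.1, 0.1, -1.5]
width: 21.5
```

```bash
python3 - <<'E'
from h import *
print(pose()[2]["ft_force"],pose()[0])
snap("wrist","w18")
zoom("w18","w18y",260,150,370,210,7)
E
```

```text
[ 0.11074795  0.09583035 -1.48453989] [543.84482296 -34.61385578  34.88047989]
```

View pics/w18y.png

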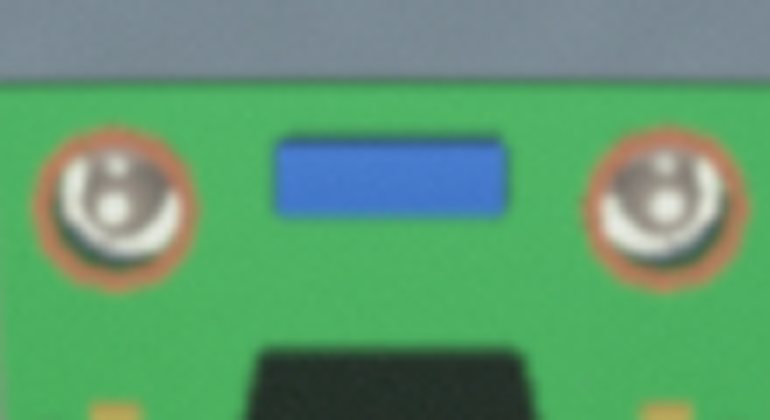

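Well aligned (tips at the hole centres). Push.

Request:
{"api": "jog_arm", "payload": {
  "increments": [0, 3, 0, 0, 0, 6, 0, 0, 0, 8, 0, 0, 0, 10, 0, 0, 0, 11, 0, 0, 0, 12, 0, 0, 0, 13, 0, 0, 0, 14, 0, 0, 0, 14, 0, 0]
}}

```text
clock: 22.28
ee_pos: [544.6, -34.7, 24.7]
orientation: [0.057, 0.705, -0.705, -0.056]
ft_force: [-6.3, -0.4, 25.3]
width: 21.9
```

```bash
python3 - <<'E'
from h import *
print(pose()[2]["ft_force"],pose()[0])
snap("wrist","w19")
zoom("w19","w19y",260,150,370,210,7)
E
```

```text
[-6.27602983 -0.39486638 25.30401724] [544.62577847 -34.65652746  24.65646421]
```

View pics/w19y.png

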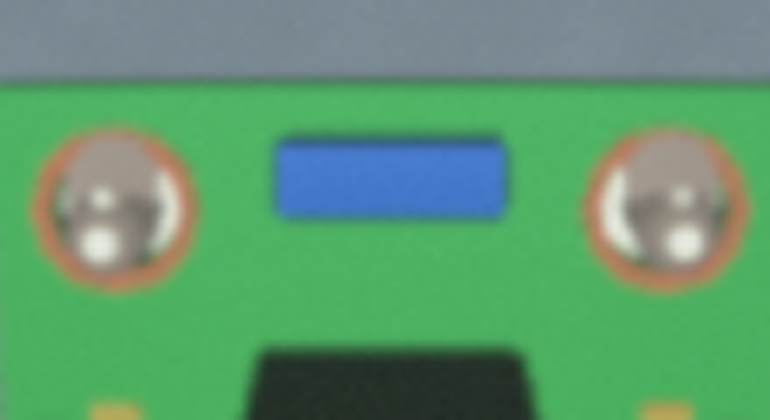

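Seated. One extra 1.5 mm push, then release and rise.

Request:
{"api": "jog_arm", "payload": {
  "increments": [0, 1.5, 0, 0, 0, 1.5, 0, 0]
}}

```text
clock: 22.5
ee_pos: [544.7, -34.7, 24.5]
orientation: [0.057, 0.705, -0.705, -0.056]
ft_force: [-8.3, 0.9, 33.4]
width: 21.4
```

Request:
{"api": "jog_arm", "payload": {
  "increments": [0, -2, 0, 0, 0, -4, 0, 0, 0, -5, 0, 0, 0, -5, 0, 0, 0, -5, 0, 0],
  "gripper": 42
}}

```text
clock: 22.92
ee_pos: [544.0, -34.7, 24.3]
orientation: [-0.056, -0.705, 0.705, 0.057]
ft_force: [0.3, -0.1, -0.2]
width: 38.9
```

Request:
{"api": "jog_arm", "payload": {
  "increments": [0, -40, 0, 0, 0, -80, 0, 0, 0, -120, 0, 0, 0, -160, 0, 0, 0, -160, 0, 0]
}}

```text
clock: 23.33
ee_pos: [549.5, -35.0, 192.2]
orientation: [0.062, 0.705, -0.705, -0.051]
ft_force: [0.6, -0.3, 0.5]
width: 39.1
```

```bash
python3 - <<'E'
from h import *
e,M,o=pose();print(e,o["ft_force"],o["joint_positions"])
snap("wrist","w20"); snap("side","s20"); zoom("s20","s20z",270,150,410,290,5); snap("scene","c20")
E
```

```text
[549.45162853 -34.96868171 192.2193487 ] [ 0.5861825  -0.25924925  0.47451147] [ 0.02775863  0.48092788 -0.00591413  1.76485185  0.00371945  0.88001817
 -1.7104202 ]
```

View pics/w20.png

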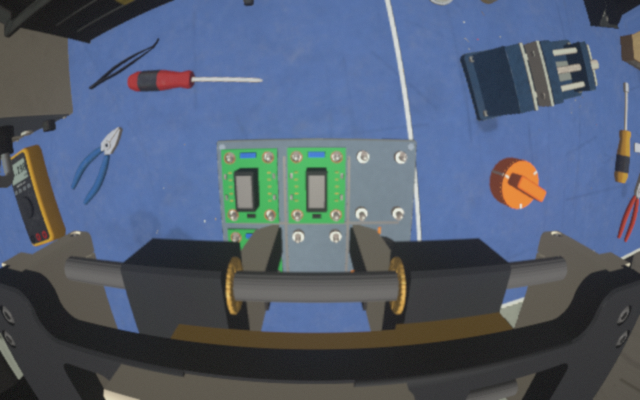

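View pics/s20.png

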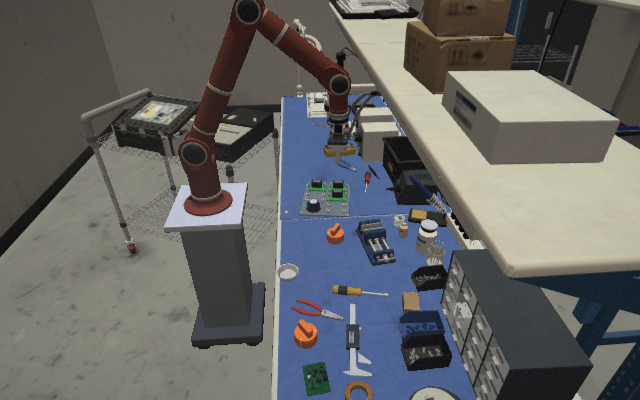

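View pics/c20.png

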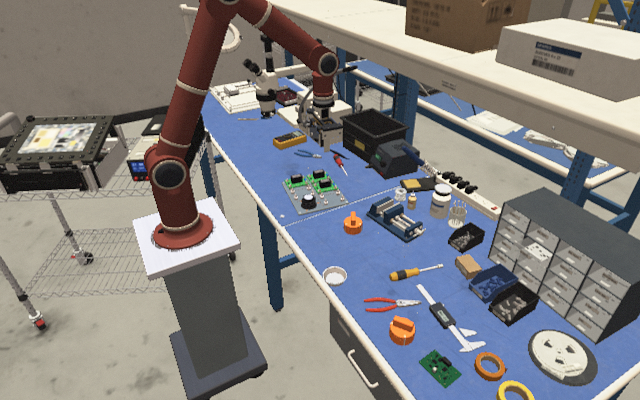

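```bash
python3 - <<'E'
from h import *
p=pickle.load(open("pics/w1.pkl","rb"))
W=np.array([pt(p,u/4+320,v/4+100,33,True)[:2] for u,v in [(92,117),(219,124),(152,229)]])
c=W.mean(0);print(c)
for w in W: print(np.linalg.norm(w-c),np.degrees(np.arctan2(*(w-c)[::-1])))
e=np.array([pt(p,u/4+320,v/4+100,59,True)[:2] for u,v in [(110,128),(218,196)]]);print(e,np.degrees(np.arctan2(*(e[1]-e[0])[::-1])))
print(delta([470,-302,200],np.radians(-90)))
E
```

```text
[ 511.66402893 -292.3522332 ]
27.998700323257573 58.75877564947666
27.59170639574927 -61.847331554039755
27.542444472601808 179.19119852854524
[[ 523.19174389 -272.5804873 ]
 [ 499.66537993 -312.0689957 ]] -120.78553344108852
(array([ 30.33017165, -15.62154006, 275.63723024]), np.float64(-0.15954019523206564))
```

Request:
{"api": "jog_arm", "payload": {
  "increments": [15, 0, 40, 0.5, 30, 0, 80, 0.5, 45, 0, 120, 0, 60, 0, 160, -0.5, 60, 0, 200, -1, 60, 0, 240, -1.18, 60, 0, 245, -1.18, 60, 0, 245, -1.18, 60, 0, 245, -1.18, 60, 0, 245, -1.18],
  "gripper": 45
}}

```text
clock: 24.32
ee_pos: [444.4, -266.8, 182.2]
orientation: [-0.205, 0.679, -0.676, 0.202]
ft_force: [0.2, 0.1, 0.3]
width: 41.7
```

```bash
python3 - <<'E'
from h import *
e,M,o=pose();print(e,np.degrees(np.arctan2(M[1,2],M[0,2])))
snap("wrist","w21")
print(delta([511.7,-291,130],np.radians(-31.3)),o["joint_positions"])
E
```

```text
[ 444.38840885 -266.791829    182.20614873] -56.50463341762173
(array([-42.58197723,  51.81442328,  57.91698958]), np.float64(-0.43563303263641195)) [ 0.6273868   0.46271788 -0.18688918  1.84147888  0.10942677  0.85296472
 -0.5990255 ]
```

View pics/w21.png

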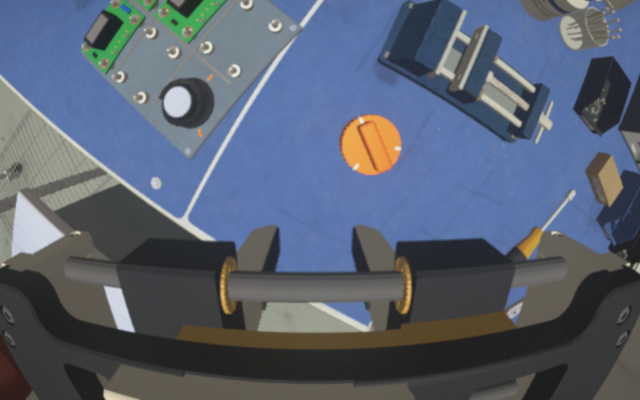

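```bash
python3 -c "
from h import *
zoom('w21','w21z',325,100,420,190,7)"
```

```text
(no output)
```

View pics/w21z.png

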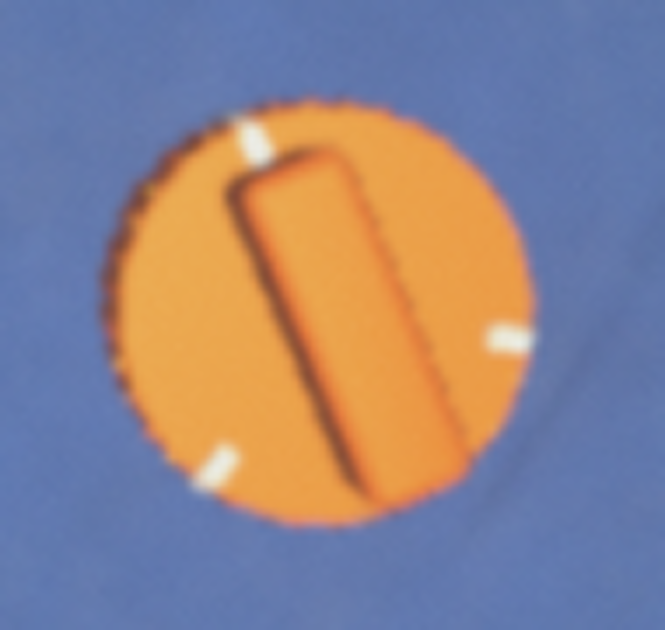

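```bash
cat >> h.py <<'E'
def lid_fit(name,px,z=33):
    p=pickle.load(open(f"pics/{name}.pkl","rb"))
    W=np.array([pt(p,u,v,z,True)[:2] for u,v in px]);c=W.mean(0)
    A=[np.degrees(np.arctan2(*(w-c)[::-1])) for w in W]
    print("lid centre",c.round(2),"r",np.linalg.norm(W-c,axis=1).round(2),"ang",np.round(A,1), "mod120",np.round(np.mod(A,120),1))
    return c,A
E
python3 - <<'E'
from h import *
o=np.array([325,100.])
lid_fit("w21",[o+np.array(q)/7 for q in [(254,143),(511,340),(216,468)]])
p=pickle.load(open("pics/w21.pkl","rb"))
e=np.array([pt(p,u/7+325,v/7+100,59,True)[:2] for u,v in [(292,165),(425,490)]]);print(e.mean(0),np.degrees(np.arctan2(*(e[0]-e[1])[::-1])))
E
```

```text
lid centre [ 511.98 -292.93] r [27.86 27.99 27.87] ang [ 58.1 -62.1 177.8] mod120 [58.1 57.9 57.8]
[ 512.4125037  -292.31240154] 57.64995911584924
```

```bash
python3 - <<'E'
from h import *
print(delta([512,-292,95],np.radians(-32.1)))
E
```

```text
(array([-42.35280101,  86.80916842,  59.10243917]), np.float64(-0.4216703986204573))
```

Request:
{"api": "jog_arm", "payload": {
  "increments": [-42, 20, 59, -0.42, -42, 60, 59, -0.42, -42, 87, 59, -0.42, -42, 87, 59, -0.42, -42, 87, 59, -0.42, -42, 87, 59, -0.42, -42, 87, 59, -0.42]
}}

```text
clock: 24.95
ee_pos: [513.8, -293.3, 98.4]
orientation: [0.338, -0.621, 0.621, -0.338]
ft_force: [0.1, -0.1, 0.6]
width: 41.6
```

```bash
python3 - <<'E'
from h import *
print(pose()[0],delta([512,-292,36],np.radians(-32.1)))
snap("wrist","w22")
zoom("w22","w22z",220,130,420,290,4)
E
```

```text
[ 513.8040452  -293.34873974   98.36941986] (array([-0.14323466, 62.36722982, -2.30788646]), np.float64(-0.013010016311970851))
```

View pics/w22z.png

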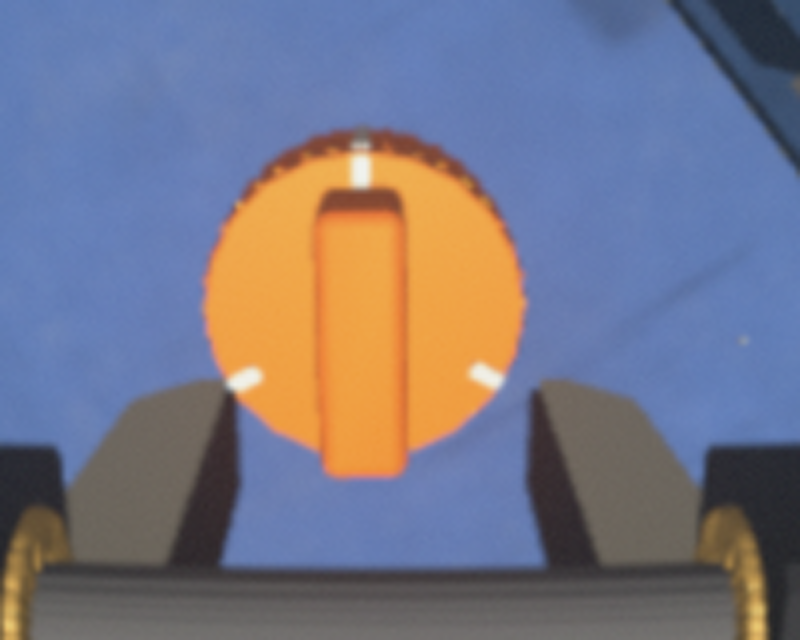

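Request:
{"api": "jog_arm", "payload": {
  "increments": [0, 35, -2.3, -0.01, 0, 52, -2.3, -0.01, 0, 61, -2.3, -0.01, 0, 62, -2.3, -0.01, 0, 62, -2.3, -0.01, 0, 62, -2.3, -0.01]
}}

```text
clock: 25.5
ee_pos: [512.8, -292.7, 37.5]
orientation: [0.341, -0.618, 0.62, -0.342]
ft_force: [0.1, -0.4, 0.2]
width: 41.8
```

Request:
{"api": "jog_arm", "payload": {
  "increments": [0, 0, 0, 0, 0, 0, 0, 0, 0, 0, 0, 0, 0, 0, 0, 0, 0, 0, 0, 0, 0, 0, 0, 0],
  "gripper": 0
}}

```text
clock: 26.0
ee_pos: [511.5, -292.2, 36.2]
orientation: [0.342, -0.619, 0.619, -0.342]
ft_force: [-0.8, 1.0, 2.6]
width: 16.1
```

Request:
{"api": "jog_arm", "payload": {
  "increments": [0, -40, 0, 0, 0, -80, 0, 0, 0, -80, 0, 0, 0, -80, 0, 0]
}}

```text
clock: 26.33
ee_pos: [513.3, -292.9, 118.2]
orientation: [0.341, -0.617, 0.621, -0.343]
ft_force: [-0.5, 0.2, -2.3]
width: 16.1
```

```bash
python3 - <<'E'
from h import *
print(pose()[0],delta([441,-96,120],np.radians(-1)),pose()[2]["joint_positions"])
snap("wrist","w23")
zoom("w23","w23z",220,130,420,290,4)
E
```

```text
[ 513.25153081 -292.90611616  118.16880895] (array([-128.20676143,   -2.69239248, -165.98624308]), np.float64(-0.5440261139836222)) [ 0.65551789  0.64675886 -0.28000304  1.71638454  0.23329701  0.80545364
 -0.29374298]
```

View pics/w23z.png

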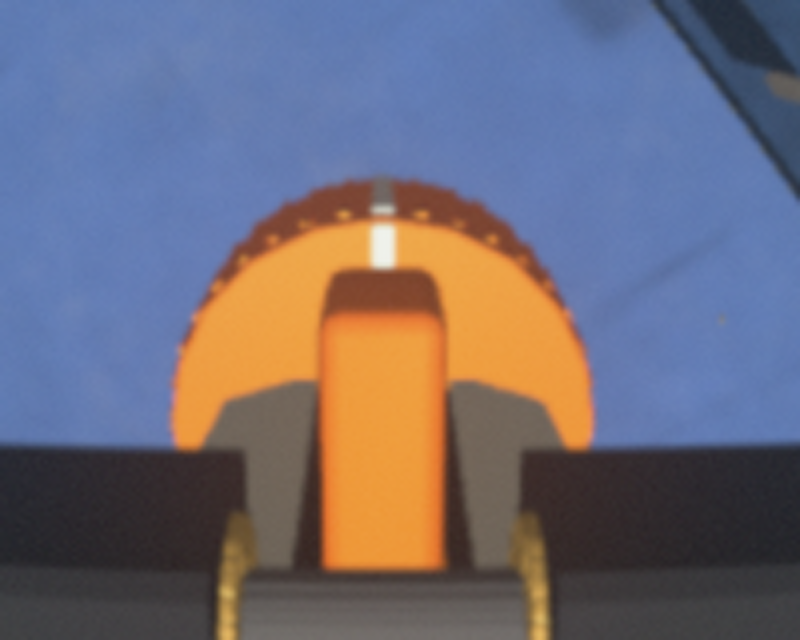

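Request:
{"api": "jog_arm", "payload": {
  "increments": [-25, 0, -32, -0.1, -50, 0, -64, -0.2, -75, 0, -96, -0.3, -100, 0, -130, -0.4, -128, 0, -166, -0.54, -128, 0, -166, -0.54, -128, 0, -166, -0.54, -128, 0, -166, -0.54, -128, 0, -166, -0.54, -128, 0, -166, -0.54]
}}

```text
clock: 27.22
ee_pos: [439.5, -97.2, 115.3]
orientation: [0.494, -0.506, 0.506, -0.493]
ft_force: [-1.4, 0.0, -1.1]
width: 16.0
```

```bash
python3 - <<'E'
from h import *
print(pose()[0],delta([441,-96,120],np.radians(-1)),pose()[2]["joint_positions"],pose()[2]["width"])
snap("wrist","w24")
zoom("w24","w24z",220,110,420,260,4)
E
```

```text
[439.48273888 -97.21780429 115.34592576] (array([-1.25321724, -4.65538158,  1.48405001]), np.float64(-0.00764803670644576)) [ 0.4682203   0.49742077 -0.42386697  2.09241165  0.34615545  0.61864186
 -0.22027494] 16.01239868832066
```

View pics/w24z.png

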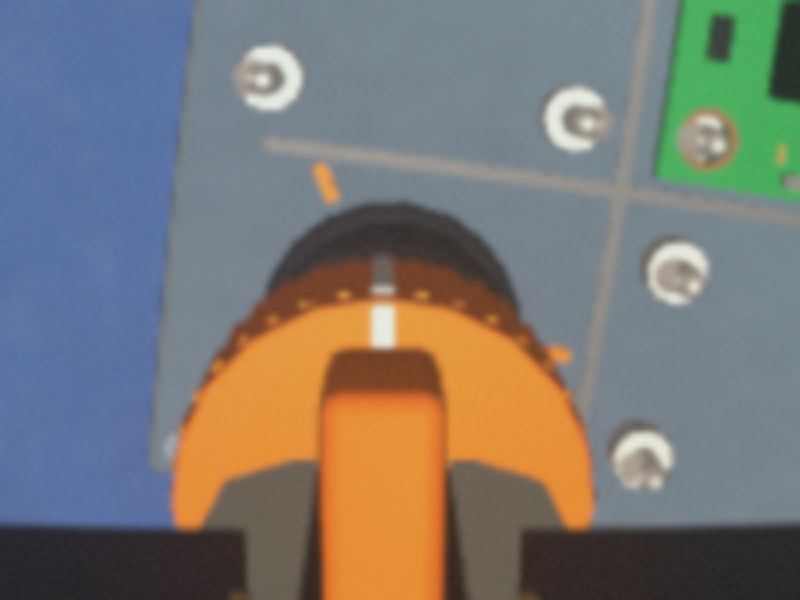

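```bash
python3 - <<'E'
from h import *
p=pickle.load(open("pics/w24.pkl","rb")); o=np.array([220,110.])
P=lambda q,z: pt(p,*(o+np.array(q)/4),z,True)[:2]
m1=P((327,182),8);m2=P((560,356),8)
print("marks",m1,m2,"w2: 428,-63.1 / 478.3,-103.2")
pc=np.array([441.6,-97.3])
for a,m in ((111,m1),(-9,m2)):
    print("port from mark", m-36.8*np.array([np.cos(np.radians(a)),np.sin(np.radians(a))]), np.linalg.norm(m-pc))
for (bay,loc,q) in [(5,(33,-22),(575,118)),(5,(-33,-22),(268,78)),(3,(-33,22),(677,271)),(3,(-33,-22),(643,459))]:
    W=P(q,18); print("standoff diff",(W-(BAY[bay]+RB@loc)).round(2))
for zt in (111,112.1):
  L=P((383,325),zt); print("lid mark",L,"centre",L-27.9*np.array([np.cos(np.radians(88.6)),np.sin(np.radians(88.6))]))
  a=P((172,520),zt);b=P((596,520),zt);print("lid edges",a,b,(a+b)/2)
e,M,o_=pose();print(e,np.degrees(np.arctan2(M[1,2],M[0,2])))
E
```

```text
marks [429.70926393 -62.51664501] [ 481.75921681 -103.69939058] w2: 428,-63.1 / 478.3,-103.2
port from mark [442.89720447 -96.8724047 ] 36.759643479668675
port from mark [445.41228588 -97.94260226] 40.66589350854574
standoff diff [0.09 0.11]
standoff diff [ 0.22 -0.31]
standoff diff [-0.04 -0.42]
standoff diff [ 0.44 -0.54]
lid mark [441.8306711  -70.89774235] centre [441.14901333 -98.78941391]
lid edges [ 409.54795253 -100.02782823] [ 472.95073645 -101.61709188] [ 441.24934449 -100.82246006]
lid mark [441.83630234 -70.63603033] centre [441.15464456 -98.52770189]
lid edges [409.76231121 -99.57777245] [ 472.7551575  -101.15676055] [ 441.25873436 -100.3672665 ]
[439.48760055 -97.01811788 115.45115482] -1.4188613710337499
```

Request:
{"api": "jog_arm", "payload": {
  "increments": [-1.4, 0, 0.6, -0.007, -1.4, 20, 0.6, -0.007, -1.4, 32, 0.6, -0.007, -1.4, 38, 0.6, -0.007, -1.4, 38, 0.6, -0.007, -1.4, 38, 0.6, -0.007]
}}

```text
clock: 27.77
ee_pos: [440.0, -94.2, 77.9]
orientation: [-0.496, 0.504, -0.504, 0.496]
ft_force: [-0.8, 0.1, -0.9]
width: 16.1
```

```bash
python3 - <<'E'
from h import *
e,M,o=pose();print(e,np.degrees(np.arctan2(M[1,2],M[0,2])),o["ft_force"])
snap("wrist","w25")
zoom("w25","w25z",220,110,420,260,4)
E
```

```text
[439.9964634  -94.19493555  77.85043129] -0.84143083939321 [-0.75424391  0.07247678 -0.86391241]
```

View pics/w25z.png

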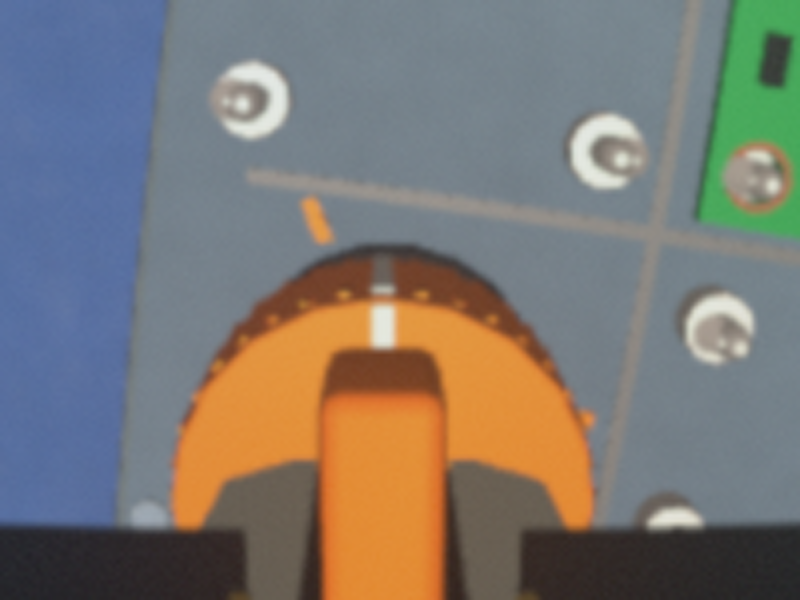

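```bash
cat > lid.py <<'E'
from h import *
import sys
def run(name,mark,so,zoff=-36.2,org=(220,110),s=4):
    p=pickle.load(open(f"pics/{name}.pkl","rb")); o=np.array(org,float)
    P=lambda q,z: pt(p,*(o+np.array(q)/s),z,True)[:2]
    e,M,ob=pose(); ja=np.arctan2(M[1,2],M[0,2]); la=ja+np.pi/2
    d=[]
    for (bay,loc,q) in so:
        W=P(q,18); dd=W-(BAY[bay]+RB@loc); d.append(dd); print("standoff diff",dd.round(2))
    d=np.mean(d,0); zt=e[2]+zoff+33
    L=P(mark,zt); c=L-27.9*np.array([np.cos(la),np.sin(la)])-d
    err=np.array([441.8,-97.2])-c; T=M.T@np.r_[err,0]
    print("lid c",c.round(2),"lid ang",np.degrees(la).round(2),"move tool",T.round(2),"TCP",e.round(1))
E
python3 - <<'E'
from lid import *
run("w25",(383,326),[(5,(33,-22),(606,151)),(5,(-33,-22),(252,100)),(3,(-33,22),(718,327))])
E
```

```text
standoff diff [0.1  0.06]
standoff diff [ 0.53 -0.22]
standoff diff [-0.22 -0.37]
lid c [441.5  -95.38] lid ang 89.17 move tool [1.82 0.   0.33] TCP [440.3 -94.2  78.2]
```

Request:
{"api": "jog_arm", "payload": {
  "increments": [1.5, 1, 0.3, 0, 1.5, 2, 0.3, 0, 1.5, 3, 0.3, 0, 1.5, 3, 0.3, 0, 1.5, 3, 0.3, 0]
}}

```text
clock: 28.23
ee_pos: [440.5, -95.7, 75.1]
orientation: [0.496, -0.503, 0.504, -0.497]
ft_force: [0.3, 0.4, 0.0]
width: 15.8
```

```bash
python3 - <<'E'
from h import *
e,M,o=pose();print(e,np.degrees(np.arctan2(M[1,2],M[0,2])),o["ft_force"])
snap("wrist","w26")
zoom("w26","w26z",220,110,420,260,4)
E
```

```text
[440.45489746 -95.71707773  75.0689538 ] -0.8294647882456102 [0.26786272 0.36009498 0.03218706]
```

View pics/w26z.png

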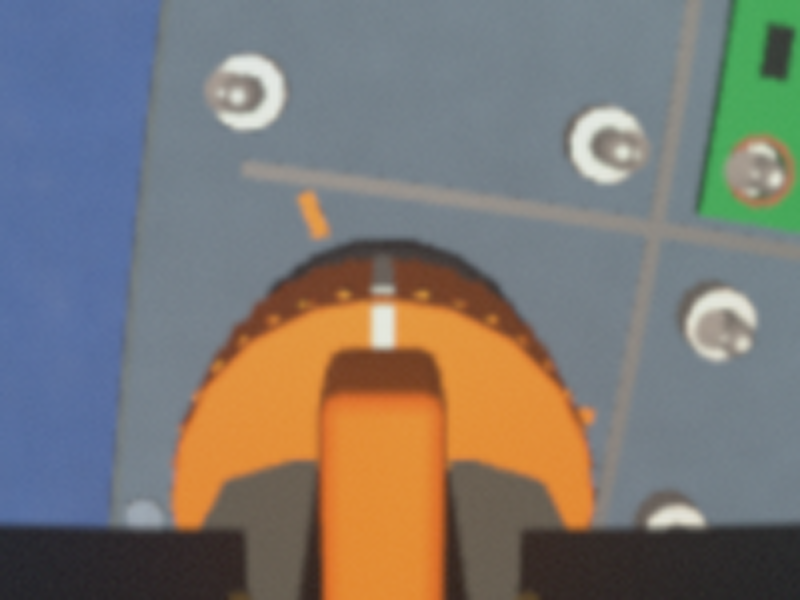

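```bash
python3 - <<'E'
from lid import *
run("w26",(383,326),[(5,(33,-22),(606,146)),(5,(-33,-22),(248,92)),(3,(-33,22),(719,323))])
E
```

```text
standoff diff [ 0.05 -0.29]
standoff diff [ 0.61 -0.15]
standoff diff [-0.36 -0.44]
lid c [441.96 -96.86] lid ang 89.17 move tool [ 0.34 -0.   -0.15] TCP [440.4 -95.7  75. ]
```

Request:
{"api": "jog_arm", "payload": {
  "increments": [0.2, 1, 0, 0, 0.2, 2, 0, 0, 0.2, 3, 0, 0, 0.2, 4, 0, 0, 0.2, 4, 0, 0]
}}

```text
clock: 28.7
ee_pos: [440.5, -95.9, 72.5]
orientation: [0.497, -0.503, 0.504, -0.496]
ft_force: [-2.5, 0.4, 15.6]
width: 15.6
```

Request:
{"api": "jog_arm", "payload": {
  "increments": [0, -1, 0, 0, 0, -1.3, 0, -0.1, 0, -1.8, 0, -0.2, 0, -2.2, 0, -0.3, 0, -2.6, 0, -0.4, 0, -2.6, 0, -0.5, 0, -2.6, 0, -0.6, 0, -2.6, 0, -0.7, 0, -2.6, 0, -0.77, 0, -2.6, 0, -0.77]
}}

```text
clock: 29.53
ee_pos: [440.7, -96.1, 73.4]
orientation: [-0.649, 0.28, -0.28, 0.65]
ft_force: [1.2, 0.3, 0.0]
width: 15.8
```

```bash
python3 - <<'E'
from h import *
e,M,o=pose();print(e,np.degrees(np.arctan2(M[1,2],M[0,2])),o["ft_force"],o["torque"],o["joint_positions"])
snap("wrist","w27")
zoom("w27","w27z",220,110,420,260,4)
E
```

```text
[440.71663324 -96.07156344  73.42733705] 43.33204569043546 [1.1841857  0.27743738 0.00335059] [-0.13626725 -0.50447607  0.01396004] [ 0.56831876  0.6105308  -0.58998593  2.12582101  0.62188603  0.57839532
  0.28270879]
```

View pics/w27z.png

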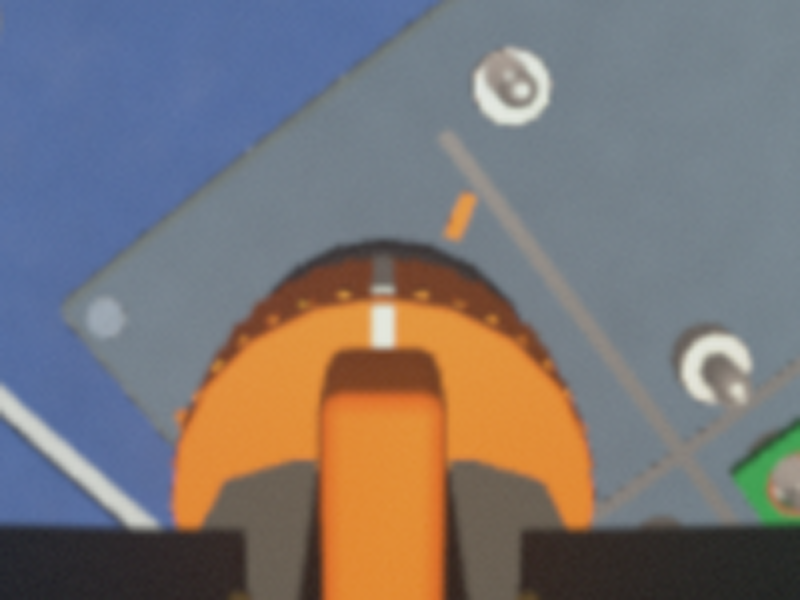

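Request:
{"api": "jog_arm", "payload": {
  "increments": [0, 3, 0, 0, 0, 6, 0, 0, 0, 8, 0, 0, 0, 9, 0, 0, 0, 9, 0, 0]
}}

```text
clock: 30.0
ee_pos: [441.0, -95.7, 66.1]
orientation: [0.65, -0.279, 0.281, -0.649]
ft_force: [-2.4, -0.8, 17.1]
width: 15.6
```

Request:
{"api": "jog_arm", "payload": {
  "increments": [0, -0.5, 0, 0.12, 0, 0.1, 0, 0.24, 0, 0.7, 0, 0.36, 0, 1.3, 0, 0.48, 0, 1.9, 0, 0.6, 0, 2.4, 0, 0.72, 0, 3, 0, 0.84, 0, 3.6, 0, 0.96, 0, 4.2, 0, 1.08, 0, 4.7, 0, 1.2]
}}

```text
clock: 30.83
ee_pos: [440.8, -95.6, 60.5]
orientation: [0.375, -0.598, 0.599, -0.376]
ft_force: [0.2, 0.3, 5.8]
width: 15.6
```

```bash
cat > st.py <<'E'
from h import *
e,M,o=pose();print(e.round(1),np.degrees(np.arctan2(M[1,2],M[0,2])).round(1),o["ft_force"].round(1),o["torque"].round(2),o["joint_positions"].round(2),"origin z",(e[2]-36.2).round(1),o["clock"])
E
python3 st.py
```

```text
[440.8 -95.6  60.5] -25.8 [0.2 0.3 5.8] [-0.11 -0.26  0.04] [ 0.32  0.58 -0.23  2.14  0.29  0.44 -0.58] origin z 24.3 30.8333
```

Request:
{"api": "jog_arm", "payload": {
  "increments": [0, 0.6, 0, 0.12, 0, 1.2, 0, 0.24, 0, 1.7, 0, 0.36, 0, 2.3, 0, 0.48, 0, 2.9, 0, 0.6, 0, 3.4, 0, 0.72, 0, 4, 0, 0.84, 0, 4.6, 0, 0.96, 0, 4.6, 0, 0.96, 0, 4.6, 0, 0.96]
}}

```text
clock: 31.67
ee_pos: [440.4, -95.6, 55.8]
orientation: [0.058, -0.705, 0.705, -0.058]
ft_force: [0.2, -1.0, 8.4]
width: 15.7
```

```bash
python3 st.py
```

```text
[440.4 -95.6  55.8] -80.6 [ 0.2 -1.   8.4] [-0.    0.06 -0.21] [ 0.14  0.58  0.03  2.15 -0.04  0.41 -1.2 ] origin z 19.6 31.6667
```

Request:
{"api": "jog_arm", "payload": {
  "increments": [0, 0.6, 0, 0.12, 0, 1.2, 0, 0.24, 0, 1.7, 0, 0.36, 0, 2.3, 0, 0.48, 0, 2.9, 0, 0.6, 0, 3.4, 0, 0.72, 0, 4, 0, 0.84, 0, 4.6, 0, 0.96, 0, 4.6, 0, 0.96, 0, 4.6, 0, 0.96]
}}

```text
clock: 32.5
ee_pos: [440.5, -95.3, 51.3]
orientation: [0.274, 0.652, -0.652, -0.274]
ft_force: [0.6, 1.2, 8.2]
width: 15.7
```

```bash
python3 st.py
```

```text
[440.5 -95.3  51.3] -135.6 [0.6 1.2 8.2] [ 0.26  0.01 -0.19] [-0.02  0.61  0.28  2.16 -0.39  0.42 -1.8 ] origin z 15.1 32.5
```

Request:
{"api": "jog_arm", "payload": {
  "increments": [0, 0.3, 0, 0.1, 0, 0.3, 0, 0.2, 0, 0.3, 0, 0.3, 0, 0.3, 0, 0.4, 0, 0.3, 0, 0.4, 0, 0.3, 0, 0.4]
}}

```text
clock: 33.0
ee_pos: [440.7, -95.4, 51.1]
orientation: [0.398, 0.585, -0.584, -0.397]
ft_force: [-0.5, -0.2, 9.4]
width: 15.8
```

```bash
python3 st.py
```

```text
[440.7 -95.4  51.1] -158.5 [-0.5 -0.2  9.4] [ 0.21 -0.05 -0.04] [-0.1   0.62  0.39  2.16 -0.53  0.45 -2.06] origin z 14.9 33.0
```

Request:
{"api": "jog_arm", "payload": {
  "increments": [0, 0, 0, 0.05, 0, 0, 0, 0.1, 0, 0, 0, 0.15, 0, 0, 0, 0.15, 0, 0, 0, 0.15]
}}

```text
clock: 33.42
ee_pos: [440.8, -95.2, 51.1]
orientation: [0.439, 0.555, -0.554, -0.438]
ft_force: [0.3, 0.7, 10.1]
width: 16.5
```

```bash
python3 st.py
```

```text
[440.8 -95.2  51.1] -166.7 [ 0.3  0.7 10.1] [ 0.18 -0.02  0.74] [-0.12  0.63  0.43  2.16 -0.58  0.46 -2.15] origin z 14.9 33.4167
```

Request:
{"api": "jog_arm", "payload": {
  "increments": [0, 0, 0, 0.04, 0, 0, 0, 0.08, 0, 0, 0, 0.1, 0, 0, 0, 0.1, 0, 0, 0, 0.1]
}}

```text
clock: 33.83
ee_pos: [440.6, -94.8, 51.0]
orientation: [0.466, 0.532, -0.532, -0.466]
ft_force: [-0.4, 0.3, 10.1]
width: 17.4
```

```bash
python3 st.py; python3 -c "
from h import *
snap('wrist','w30');zoom('w30','w30z',220,110,420,260,4)"
```

```text
[440.6 -94.8  51. ] -172.4 [-0.4  0.3 10.1] [ 0.36 -0.03  0.76] [-0.14  0.63  0.45  2.16 -0.61  0.47 -2.22] origin z 14.8 33.8333
```

View pics/w30z.png

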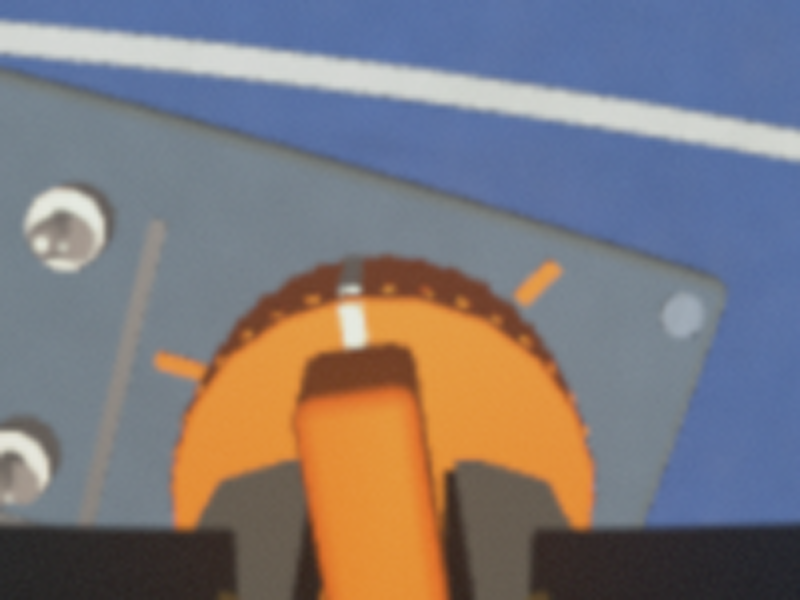

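Request:
{"api": "jog_arm", "payload": {
  "increments": [0, 0, 0, 0, 0, 0, 0, 0, 0, 0, 0, 0, 0, -1, 0, 0, 0, -1, 0, 0],
  "gripper": 50
}}

```text
clock: 34.3
ee_pos: [439.6, -95.7, 51.1]
orientation: [-0.467, -0.53, 0.531, 0.468]
ft_force: [-0.8, 0.2, 0.7]
width: 44.6
```

Request:
{"api": "jog_arm", "payload": {
  "increments": [0, -40, 0, 0, 0, -80, 0, 0, 0, -120, 0, 0, 0, -150, 0, 0, 0, -150, 0, 0]
}}

```text
clock: 34.72
ee_pos: [443.4, -97.4, 206.3]
orientation: [0.471, 0.533, -0.528, -0.464]
ft_force: [0.5, 0.2, -1.0]
width: 46.6
```

```bash
python3 st.py; python3 -c "
from h import *
snap('wrist','w31');snap('side','s31');zoom('s31','s31z',270,150,410,260,5)"
```

```text
[443.4 -97.4 206.3] -172.7 [ 0.5  0.2 -1. ] [ 0.08 -0.05 -0.07] [-0.36  0.39  0.73  2.   -0.35  0.86 -2.45] origin z 170.1 34.7167
```

View pics/w31.png

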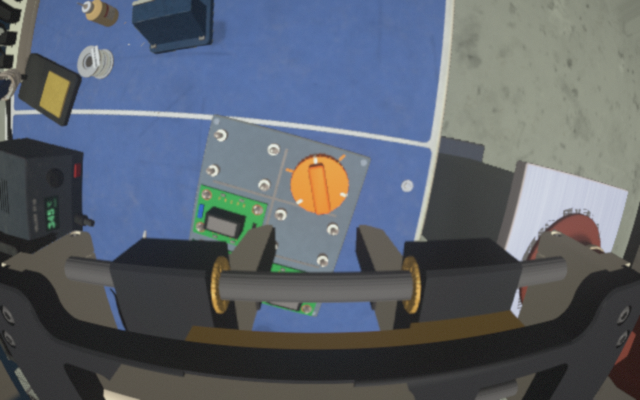

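View pics/s31z.png

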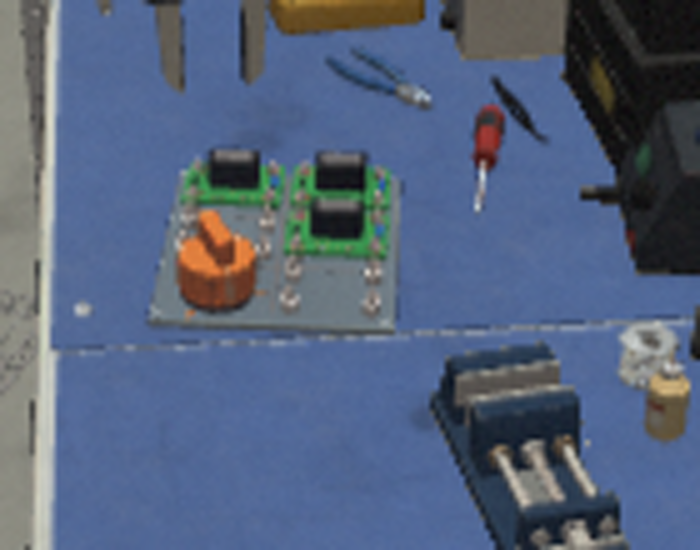

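```bash
python3 -c "
from h import *
zoom('w31','w31z',270,140,370,225,7)"
```

```text
(no output)
```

View pics/w31z.png

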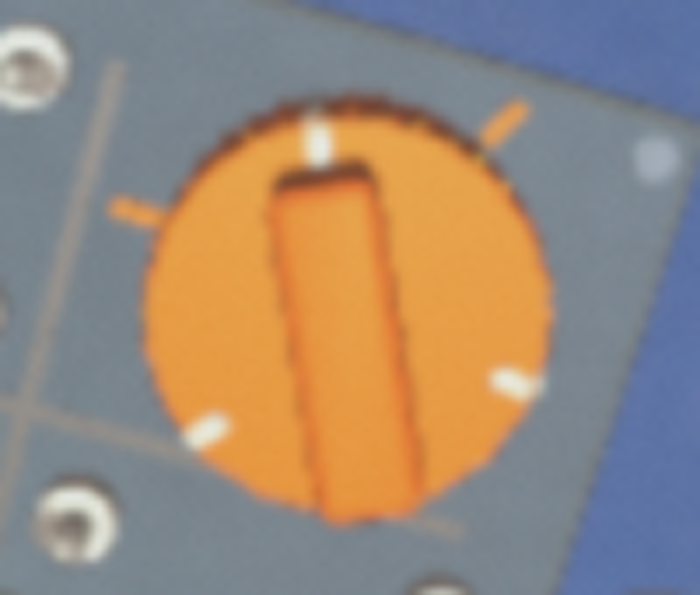

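```bash
python3 -c "
from h import *
o=np.array([270,140.])
for z in (46,48,50): lid_fit('w31',[o+np.array(q)/7 for q in [(318,143),(514,383),(209,430)]],z)"
```

```text
lid centre [441.63 -96.01] r [27.83 27.79 27.76] ang [-73.5 166.4  46.6] mod120 [46.5 46.4 46.6]
lid centre [441.69 -96.44] r [27.66 27.62 27.59] ang [-73.5 166.4  46.6] mod120 [46.5 46.4 46.6]
lid centre [441.75 -96.87] r [27.49 27.45 27.42] ang [-73.5 166.4  46.6] mod120 [46.5 46.4 46.6]
```

Request:
{"api": "jog_arm", "payload": {
  "increments": [0, -3, 0, -0.12, 0, -6, 0, -0.24, 0, -9, 0, -0.36, 0, -12, 0, -0.48, 0, -15, 0, -0.6, 0, -18, 0, -0.72, 0, -20, 0, -0.84, 0, -20, 0, -0.96, 0, -20, 0, -1.08, 0, -20, 0, -1.2]
}}

```text
clock: 35.65
ee_pos: [438.6, -95.3, 219.2]
orientation: [0.082, 0.702, -0.702, -0.086]
ft_force: [-0.5, 0.2, -0.8]
width: 46.6
```

```bash
python3 -c "
from h import *
print(delta([435,45,170],np.radians(-99)))"
```

```text
(array([  36.31420554,   49.3995806 , -135.48608615]), np.float64(-0.08072008470700509))
```

Request:
{"api": "jog_arm", "payload": {
  "increments": [9, 12, -34, -0.08, 18, 24, -68, -0.08, 27, 36, -100, -0.08, 36, 49, -135, -0.08, 36, 49, -135, -0.08, 36, 49, -135, -0.08]
}}

```text
clock: 36.15
ee_pos: [435.5, 46.1, 169.8]
orientation: [-0.054, -0.705, 0.705, 0.058]
ft_force: [0.6, -0.5, -1.0]
width: 46.4
```

```bash
python3 st.py; python3 -c "
from h import *
snap('wrist','w32');zoom('w32','w32z',230,30,400,225,3)"
```

```text
[435.5  46.1 169.8] -99.1 [ 0.6 -0.5 -1. ] [ 0.    0.01 -0.03] [-0.4   0.38  0.33  2.07 -0.18  0.73 -1.68] origin z 133.6 36.15
```

View pics/w32.png

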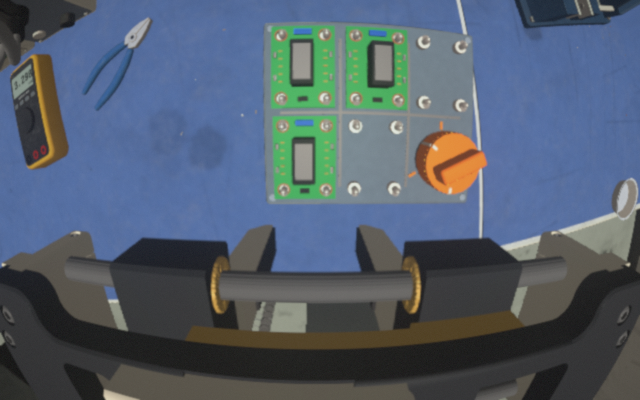

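View pics/w32z.png

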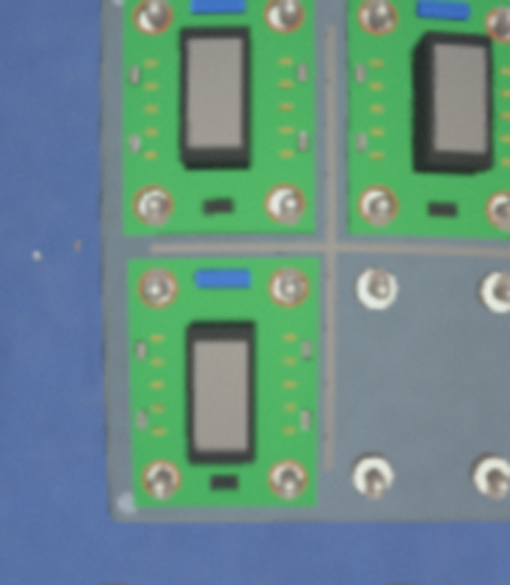

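Request:
{"api": "jog_arm", "payload": {
  "increments": [0, 35, -8, 0, 0, 60, -8, 0, 0, 65, -8, 0, 0, 65, -8, 0, 0, 65, -8, 0]
}}

```text
clock: 36.62
ee_pos: [439.4, 50.4, 107.7]
orientation: [-0.059, -0.704, 0.705, 0.059]
ft_force: [0.3, 0.6, 0.2]
width: 46.5
```

```bash
python3 st.py; python3 -c "
from h import *
snap('wrist','w33');zoom('w33','w33a',240,0,440,110,4);zoom('w33','w33b',240,105,400,235,5)"
```

```text
[439.4  50.4 107.7] -99.5 [0.3 0.6 0.2] [ 0.06  0.04 -0.02] [-0.36  0.49  0.28  2.14 -0.25  0.55 -1.64] origin z 71.5 36.6167
```

View pics/w33a.png

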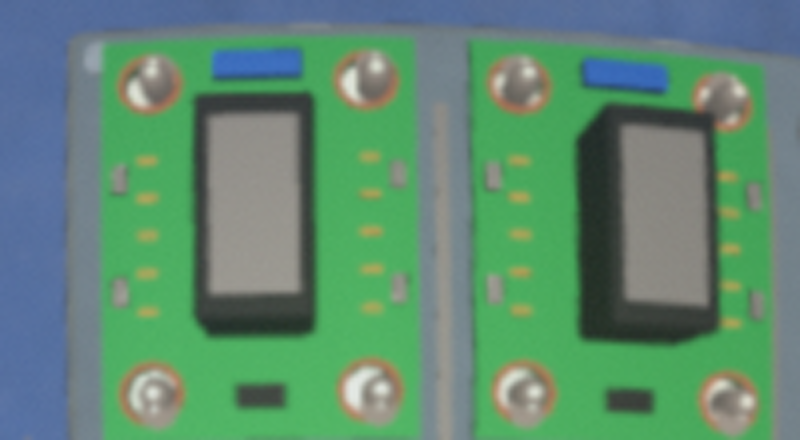

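View pics/w33b.png

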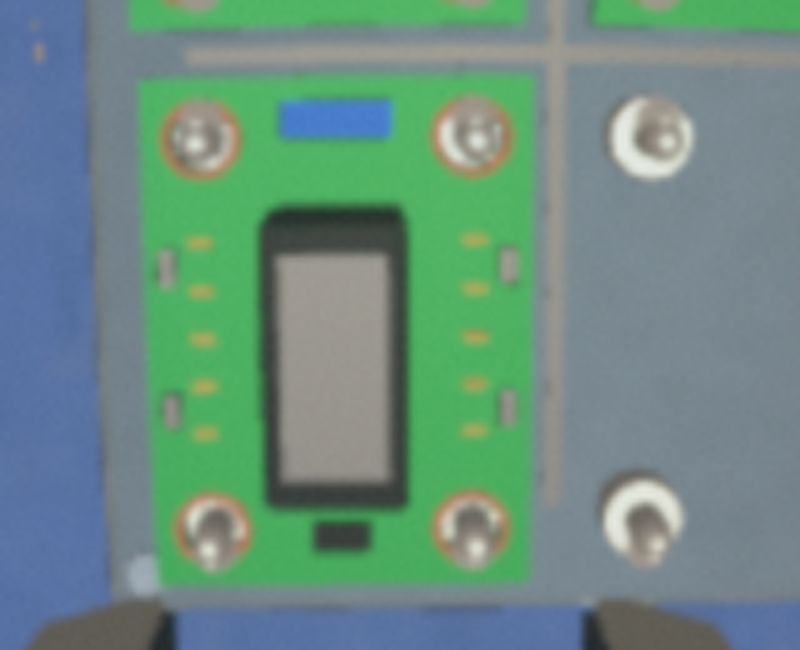

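Request:
{"api": "jog_arm", "payload": {
  "increments": [0, -35, 0, 0, 0, -70, 0, 0, 0, -100, 0, 0, 0, -130, 0, 0, 0, -130, 0, 0, 0, -130, 0, 0]
}}

```text
clock: 37.17
ee_pos: [440.4, 51.5, 240.1]
orientation: [0.06, 0.706, -0.704, -0.056]
ft_force: [0.3, -0.2, -0.4]
width: 46.2
```

```bash
python3 -c "
from h import *
snap('scene','c34');zoom('c34','c34z',200,90,400,290,4);print(env.get_obs()['ft_force'])"
```

```text
[-0.72692189  0.85031767 -0.23066437]
```

View pics/c34z.png

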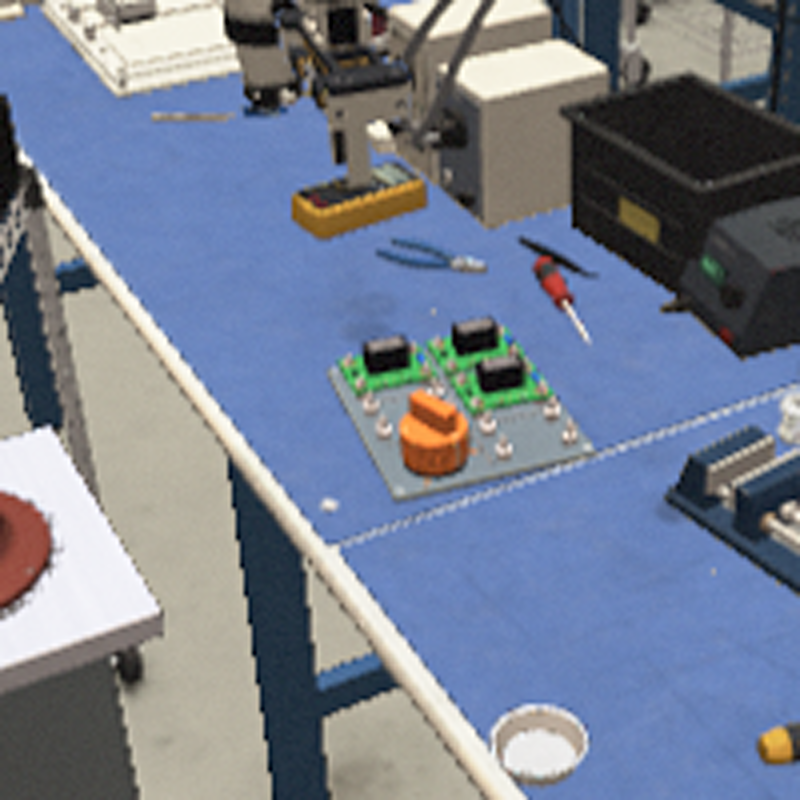

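The picture shows three boards seated, the lid on the port, the bystanders in place and no loose boards left.

```bash
python3 -c "
from plant import sign_off
print(sign_off())"
```

```text
the job is handed in; nothing more can be done
None
```

The job is handed in at about 37 s on the robot's clock. The three relay boards I found are pressed into bays 1, 2 and 4, and the orange lid is screwed tight on the port.

- **Boards:** I found no others in the camera views. Each was pressed down with 33–41 N at the wrist. The gripper moved the same 17.4 mm from pickup height to seated height each time, about what the 18 mm shoulders call for under load. In close pictures all four pins of each board stand up through their holes alike.
- **Lid:** I used the one farthest to the robot's left. It touched down on the thread at about 36.3 mm (36.2 expected) and turned counter-clockwise past the start. It then dropped to about 29.9 mm and screwed down clockwise. Its origin ended at about 14.9 mm (15 expected), and it stopped turning at 0.76 N·m, when the wing began to slip in the pads. Its lugs are 184.5° past the start, inside the 180–190° range.
- **Bystanders:** the side cutters, dish and multimeter look unmoved in the last picture.

- **Press force:** the board in bay 4 took 41 N. That went through the fingers, not the arm or the gripper's body, so I don't expect it to count against the 40 N limit.
- **Clicks:** I judged the boards clicked home from these heights, forces and pictures, and did not measure each corner separately.

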